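Brush out the tea tin, close it with its double lid and take off the dust cover

ROBOT

A 6-joint arm with a two-finger parallel gripper is mounted at the origin on a cart in front of the work surface, level with it; the furniture and walls round the work are solid. World frame = base frame: x ahead of the robot, y to its left, z up, the work surface at z = 0. Lengths are in m, angles in rad, forces in N, time in s.
With the tool pointing down it reaches from about 0.3 to 1 m from the base axis. Payload 5.1 kg.
Tool frame: the origin (TCP) lies at the centre of the arm's flange, where the gripper is bolted on; the fingertips stand 190 mm ahead of it and the grasp point (between the pads) lies 171 mm ahead of it (env.tip_reach is the distance from the TCP to the fingertips, in m); z points along the fingers, y is the line along which they close (so a half turn about z gives the same grasp; the last joint's range is limited). The gripper opens to 95 mm and grips with 3 to 60 N. Pads are 20 mm wide; open, the fingers measure 119 mm over their backs; the gripper's body (75 mm by 180 mm) begins 59 mm behind the grasp point.
Start: joints at [-1.221, 0.124, 1.65, -0, 1.367, -0.083], TCP at [0.273, -0.59, 0.405] pointing down, gripper open.
Joint ranges: [-2.61, 2.61], [-1.02, 2.33], [0.03, 2.71], [-1.35, 4.49], [0.32, 2.68], [-2.91, 2.91]. Speed limits (rad/s): [2.57, 2.57, 3.14, 3.14, 3.14, 3.14].

INTERFACE

Orientations are given as a rotation vector (axis times angle).
In Python, from bench import env, camera, nets gives the robot as it stands.
- The arm moves only by the tool servo_tool, never from a script. Its argument "plan" is a list of rows, each an object of numbers: "jaw": the closure, from 0 (fully open) to 1 (shut); "x", "y", "z": the shift along the tool's x, y, z in mm; "yaw": the turn about the tool's z in rad. A call has 1 to 5 rows; each row shifts and turns the commanded pose from where the row before left it, along the tool's axes as they then stand; what a row does not reach is not made up. A row lasts 1/8 s, in which the tool goes at most 62.5 mm and 10.7 degrees, less where a joint would pass 70% of its speed; a pose out of reach is approached as far as the arm can. A call is refused whole if a number of a shift passes 62.5 or a number of a turn 0.188, either way. A call with a gripper value outside its range is refused whole. The fingers move at their own pace and stop on an object; "force" is the grip in N (left out, the last holds). Time passes only in rows, so rows that do not move let the fingers close. It gives the time, the measured TCP pose, the force, the opening and the grip force at its end, in the units of the state.
- env.observe(): the state, without advancing time (a new reading comes with each control period).
- camera(name): name is "scene" or "side" or "wrist"; returns a dict with "color" (400x640x3 uint8, red, green, blue), "vertical_fov" (degrees; the focal length in pixels is half the picture's height over the tangent of half this angle, whatever the lens; pixels are square), "cx", "cy" (the principal point, pixels), "rvec" (rotation vector, rad) and "tvec" (3), from world to camera coordinates, as OpenCV has them. Camera axes: x right, y down, z forward; pixel columns grow to the right and rows downward; lengths in m; the calibration is good to about 2 mm. A picture is of the moment at which its call begins. There is no depth.
- env.sign_off(): hands the job in; it is judged then, once.
Trained networks look in a picture, given as the dict that the camera call returned (one of the last four; its "shot" number tells which), for a name from the list of things; names that differ only in an ending like _2 or _b are one class to them, and where a whole thing is asked for, a point or a joint stands for the part that bears it (a point fixed in the world has none). Each returns a list of dicts, best first, with "confidence" (0 to 1); they miss things now and then, are a little off and sometimes report something else, mostly with a low value. They report only what shows in the picture. A call takes as long as a camera call. They do not tell look-alikes from the thing itself.
- nets.search_frame(picture, name): "uv" ([column, row] in pixels, amid what is visible of it).
- nets.tip_of(picture, name): "uv" ([column, row] in pixels: a listed point, or the origin of a listed thing).
The state is a dict: "clock": time; "joint_pos": joint angles; "joint_velocities": joint speeds; "tau": joint torques, N m; "eef_pos": TCP position; "ee_rot": TCP orientation; "wrist_force": force on the tool from outside, world axes, zero at the start; "moment": the same for the moment, N m; "grip_width": finger opening in m; "grasp_force": force on a finger pad.
Only numpy, scipy, OpenCV 4.12 (cv2) and the standard library are available. Lean on these libraries where they do the work, as an engineer would, in place of code of your own. Each camera call takes 0.05 s, during which the arm holds its last target. There are 200 camera calls.

TASK

Brush out the empty tea tin: take the bottle brush out of its pot by the handle, run it down to the bottom of the tin and back up towards the mouth, twice, and stand it back in its pot. Then lift the nested double lid by the black knob, so that the blue dust cover rides along on the white inner lid, lower it on to the tin until it is seated and let go. Last, grip the dust cover by its raised collar and lift it off alone, leaving the inner lid seated on the tin, and finish still holding the cover level in the air, well clear above the knob; keep tin and pot upright and near where they stand, and leave the cup, the shaker and the creamers alone.

Things in the scene. Friction and masses are not known exactly. Their poses are not given: they have to be found in the camera images.
- tin: Green round tea tin, open at the top, standing loose (about 0.75 kg): 88 mm outside diameter, 80 mm inside diameter, 95 mm high, floor 4 mm thick. Origin: centre of its underside, z up.
- brush: Bottle brush upright and loose in its pot, yellow head down, 195 mm long, about 0.06 kg: head 30 mm wide from 0 to 55 mm, thin steel stem, round wooden handle 18 mm wide from 90 to 188 mm. Origin: centre of the flat lower end of the head, starting about 6 mm above the worktop; z along the brush to the handle.
- brush_pot: White round pot for the brush, standing loose (about 0.5 kg): 75 mm high, 68 mm wide at the foot, 62 mm at the mouth, wall 4 mm, mouth 54 mm inside, inner floor 6 mm up. Origin: centre of its underside, z up.
- inner_lid: White inner lid, on the worktop, dust cover on it; about 0.15 kg. Origin: centre of the plug's underside, z up. Plug 75 mm wide (68 at the foot) from z 0 to 10 mm; flange 90 mm wide from 10 to 18, which sits on the tin's rim; round black knob 20 mm wide from 18 to 74, its top 32 mm above the cover's collar; lifted by it the lid carries the cover. Seated: origin 85 mm above the tin's.
- dust_cover: Blue dust cover lying loose on the inner lid's flange (3 mm side play), black knob up through its middle; 100 mm wide, 0.13 kg. Origin: centre of its plate's underside, z up; nested: 18 mm above the inner lid's. Plate 4 mm thick, 30 mm hole; 6 mm skirt hangs round the flange; raised round collar to grip, 52 mm outside, 36 mm inside, from z 4 to 24 mm.
- cup: White ribbed plastic cup upside down, 70 mm wide, 60 mm high, a bystander. Origin: centre of its underside.
- mill: Small table shaker, 44 mm wide, 90 mm high, a bystander. Origin: centre of its underside.
- creamer_a: Small coffee creamer pot, about 45 mm wide, 21 mm high, a bystander. Origin: centre of its underside.
- creamer_b: A second coffee creamer pot, about 45 mm wide, 21 mm high, a bystander. Origin: centre of its underside.
Things that resemble listed ones, but are neither listed nor needed, are in the scene too. Of the things that look like the brush, the smallest one is meant.

How it is judged:
On the way, in this order (a step that is already met when the one before it is completed fails the run):
1. the brush reaches the bottom of the tin (its end within 18 mm of the tin's underside) (horizontal distance between brush and tin below 0.04 m and z of brush in the frame of tin between 0 and 0.018 m), for 0.03 s.
2. the brush is drawn up inside the tin (end more than 55 mm above the underside) (horizontal distance between brush and tin below 0.04 m and z of brush in the frame of tin above 0.055 m), for 0.03 s.
3. the brush reaches the bottom a second time (all of step 1), for 0.03 s.
4. the brush is drawn up a second time (all of step 2), for 0.03 s.
5. the brush stands in its pot again, let go (horizontal distance between brush and brush_pot below 0.03 m and z of brush in the frame of brush_pot between -0.005 and 0.02 m and angle between brush's own z axis and vertical below 0.35 rad and contact force between the fingers and brush below 0.1 N), for 0.2 s.
6. the double lid is seated on the tin, dust cover still nested on the inner lid, knob let go (horizontal distance between inner_lid and tin below 0.006 m and z of inner_lid in the frame of tin between 0.082 and 0.088 m and angle between the z axis of inner_lid and the z axis of tin, either way round below 0.06 rad and z of dust_cover in the frame of inner_lid below 0.023 m and contact force between the fingers and inner_lid below 0.1 N), for 0.2 s.
7. the dust cover is lifted clear above the knob, the inner lid still seated (horizontal distance between inner_lid and tin below 0.006 m and z of inner_lid in the frame of tin between 0.082 and 0.088 m and angle between the z axis of inner_lid and the z axis of tin, either way round below 0.06 rad and z of dust_cover in the frame of inner_lid above 0.08 m), for 0.2 s.
At the end, for the whole second after the job is handed in: The fingers hold the dust cover (over 1 N) 62 mm or more above its nested place, within 0.3 rad of level, still, touching nothing else; the inner lid sits on the tin untouched (within 6 mm, 3 mm in height, 0.06 rad); tin and pot are upright; the brush stands in its pot (all of step 5 and all of step 7 and angle between each of tin, brush_pot's own z axis and vertical below 0.1 rad and contact force between the fingers and inner_lid below 0.1 N and angle between dust_cover's own z axis and vertical below 0.3 rad and contact force between the fingers and dust_cover above 1 N and contact force between each of inner_lid, tin, brush_pot, brush and dust_cover below 0.05 N and linear speed of dust_cover below 0.03 m/s and linear speed of inner_lid below 0.02 m/s); the arm keeps its last pose, push and grip.
It fails at once if the dust cover comes off the inner lid (over 10 mm) while the inner lid is not seated on the tin (z of dust_cover in the frame of inner_lid above 0.028 m and not (horizontal distance between inner_lid and tin below 0.006 m and z of inner_lid in the frame of tin between 0.082 and 0.088 m and angle between the z axis of inner_lid and the z axis of tin, either way round below 0.06 rad)).
It fails at once if the double lid is let go over the tin more than 20 mm above its seat (contact force between the fingers and inner_lid below 0.1 N and horizontal distance between inner_lid and tin below 0.06 m and z of inner_lid in the frame of tin above 0.105 m).
It fails at once if the tin is tipped (over 0.25 rad) or pushed more than 40 mm away (angle between tin's own z axis and vertical above 0.25 rad or distance of tin from where it was at the start of the episode above 0.04 m).
It fails at once if the brush pot is tipped (over 0.3 rad) or pushed more than 40 mm away (angle between brush_pot's own z axis and vertical above 0.3 rad or distance of brush_pot from where it was at the start of the episode above 0.04 m).
It fails at once if the cup, the shaker or a creamer is moved more than 20 mm (distance of any of cup, mill, creamer_a, creamer_b from where it was at the start of the episode above 0.02 m).
It also fails if it takes over 72 s, if anything falls off the work surface, if the arm or the gripper's body presses on something with over 40 N, if the wrist force passes 120 N, or if a joint passes its speed limit or range.

## Working session

There is one attempt and no reset: what is moved stays moved. The work goes in short steps, Python scripts to look and compute and a tool call to move; the robot and the scene stay as the last step left them, time stands still between calls to the robot, and variables do not carry over. Pictures are saved under pics/ and viewed, at most 10 in all, crops included, and the job is handed in when it is done.

Besides the shell and the picture viewer there is one more tool, called after "Emit:" as a command line: name --argument value ..., lists and objects as JSON in quotes. servo_tool: Moves the arm, as the interface text tells. Its arguments: {"type":"object","properties":{"plan":{"type":"array"},"force":{"type":"number"}},"required":["plan"]}

```bash
mkdir -p pics; cat > h.py <<'E'
from bench import env,camera,nets
import numpy as np,cv2
def K(p):
    f=200/np.tan(np.radians(p["vertical_fov"])/2); return np.array([[f,0,p["cx"]],[0,f,p["cy"]],[0,0,1]])
def P(p):
    R=cv2.Rodrigues(np.array(p["rvec"],float))[0]; return K(p)@np.c_[R,np.array(p["tvec"],float)]
def proj(p,X):
    q=P(p)@np.append(X,1); return q[:2]/q[2]
def onz(p,uv,z):
    M=P(p); H=np.c_[M[:,0],M[:,1],M[:,2]*z+M[:,3]]; q=np.linalg.solve(H,np.append(uv,1)); return q[:2]/q[2]
def tri(a,b,ua,ub):
    X=cv2.triangulatePoints(P(a),P(b),np.array(ua,float).reshape(2,1),np.array(ub,float).reshape(2,1))[:,0]; return X[:3]/X[3]
def save(p,n,crop=None,s=1):
    im=p["color"][:,:,::-1]
    if crop: im=im[crop[1]:crop[3],crop[0]:crop[2]]
    cv2.imwrite("pics/"+n,cv2.resize(im,None,fx=s,fy=s))
E
python3 - <<'E'
from h import *
s=env.observe();print(s["clock"],s["eef_pos"],s["ee_rot"])
a=camera("scene");b=camera("side")
save(a,"a.png");save(b,"b.png")
np.set_printoptions(precision=3,suppress=True)
Z=dict(tin=0,brush=.006,brush_pot=0,inner_lid=0,dust_cover=.018,cup=0,mill=0,creamer_a=0)
for p,n in((a,"a"),(b,"b")):
    print(n,p["vertical_fov"],p["rvec"],p["tvec"])
    for k in Z:
        for f in (nets.tip_of,nets.search_frame):
            print(k,f.__name__,[(np.round(d["uv"]),round(d["confidence"],2),onz(p,d["uv"],Z[k])) for d in f(p,k)[:4]])
E
```

```text
0.0 [ 0.27251    -0.58985188  0.40351257] [-3.06634916e+00 -6.74122818e-01  4.02883349e-04]
a 45.039199552045716 [ 0.799 -2.486  1.171] [0.47  0.207 1.317]
tin call [(array([315., 208.]), 0.8, array([0.553, 0.026])), (array([285., 268.]), 0.56, array([0.467, 0.289]))]
tin call [(array([315., 192.]), 0.85, array([ 0.603, -0.041]))]
brush call [(array([307., 291.]), 0.89, array([0.366, 0.322])), (array([262., 292.]), 0.83, array([0.46 , 0.392])), (array([286., 267.]), 0.56, array([0.466, 0.287]))]
brush call [(array([284., 233.]), 0.81, array([0.557, 0.18 ])), (array([306., 262.]), 0.74, array([0.432, 0.238])), (array([284., 263.]), 0.68, array([0.479, 0.277])), (array([256., 261.]), 0.6, array([0.547, 0.317]))]
brush_pot call [(array([284., 267.]), 0.92, array([0.471, 0.286]))]
brush_pot call [(array([285., 262.]), 0.87, array([0.482, 0.268]))]
inner_lid call [(array([387., 172.]), 0.43, array([ 0.461, -0.28 ])), (array([291., 175.]), 0.21, array([ 0.729, -0.073]))]
inner_lid call [(array([385., 158.]), 0.45, array([ 0.51 , -0.353]))]
dust_cover call [(array([386., 170.]), 0.67, array
[... 1225 characters left out ...]
.288]))]
brush_pot call [(array([256., 180.]), 0.58, array([0.503, 0.464]))]
inner_lid call []
inner_lid call [(array([257., 154.]), 0.71, array([0.62 , 0.818])), (array([357., 263.]), 0.49, array([ 0.525, -0.198])), (array([261., 182.]), 0.17, array([0.51 , 0.434]))]
dust_cover call [(array([356., 279.]), 0.96, array([ 0.474, -0.278]))]
dust_cover call [(array([354., 282.]), 0.89, array([ 0.464, -0.288]))]
cup call []
cup call []
mill call [(array([261., 228.]), 0.52, array([0.388, 0.067]))]
mill call []
creamer_a call [(array([260., 226.]), 0.54, array([0.392, 0.086])), (array([293., 252.]), 0.47, array([ 0.415, -0.088]))]
creamer_a call [(array([259., 222.]), 0.43, array([0.396, 0.109]))]
```

View pics/a.png

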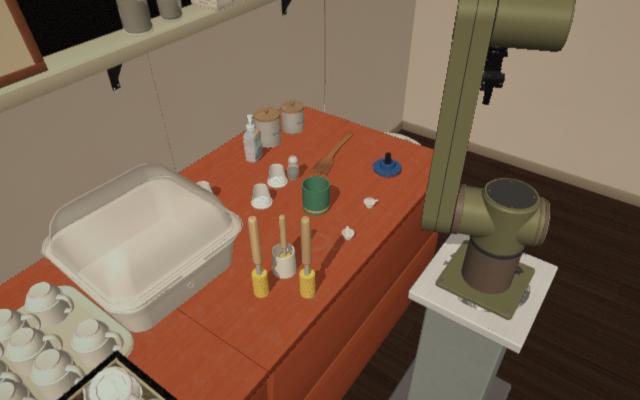

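View pics/b.png

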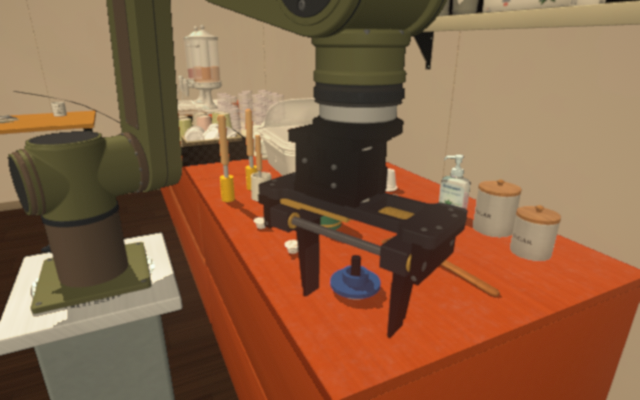

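The scene shows the tin at (316,195), the real brush in the white pot at (284,262), between two larger loose brushes at (258,260) and (306,260). The blue double lid is at (387,168), with creamers at (348,234) and (370,203). The side view shows the brush handle tops at (223,115), (249,110) and (258,137).

```bash
cat >> h.py <<'E'
from scipy.spatial.transform import Rotation as Ro
np.set_printoptions(precision=4,suppress=True)
def go(x=None,y=None,z=None,ang=None):
    "delta in tool axes mm, then yaw (applied after) to bring tool y line to world angle ang deg; xyz: TCP goal"
    s=env.observe();p=np.array(s["eef_pos"]);R=Ro.from_rotvec(s["ee_rot"]).as_matrix()
    g=np.array([a if a is not None else b for a,b in zip((x,y,z),p)])
    print("t",s["clock"],"pos",p,"yang",np.degrees(np.arctan2(R[1,1],R[0,1])),"tilt",R[:,2],"w",s["grip_width"],"F",s["grasp_force"],"j",s["joint_pos"])
    yw=0
    if ang is not None:
        a=np.degrees(np.arctan2(R[1,1],R[0,1]))
        yw=np.radians((a-ang+90)%180-90)  # tool z down: +yaw turns y clockwise
    print("shift now mm",R.T@(g-p)*1000,"yaw",yw)
    R2=R@Ro.from_rotvec([0,0,yw]).as_matrix(); print("shift after yaw mm",R2.T@(g-p)*1000)
E
python3 - <<'E'
from h import *
a=camera("scene");b=camera("side")
for n,u,v in(("brushtop",(283,216),(258,137)),("d1",(305,218),(223,115)),("d2",(253,218),(249,110)),("knob",(388,154),(356,257)),("d1b",(307,296),(229,200)),("d2b",(261,296),(252,189))):
    X=tri(a,b,u,v);print(n,X,proj(a,X),proj(b,X))
save(a,"a2.png",(235,200,325,305),5)
go(.473,.287,.49,40)
go(.46,-.27,.36,0)
print(P(camera("wrist")),camera("wrist")["tvec"])
E
```

```text
brushtop [0.4622 0.2857 0.195 ] [283.0839 216.1221] [258.1265 136.8764]
d1 [0.3679 0.3174 0.2605] [304.5804 217.4366] [222.4182 115.5327]
d2 [0.4677 0.3866 0.2592] [252.7832 217.6551] [248.7059 110.3054]
knob [ 0.4658 -0.2849  0.0719] [387.8905 153.8512] [355.6615 257.3138]
d1b [ 0.3649  0.3258 -0.0079] [306.2128 295.2366] [227.9481 200.7419]
d2b [ 0.464   0.3971 -0.0082] [260.6085 295.5584] [251.495  189.4046]
t 1.8 pos [ 0.2726 -0.5901  0.4048] yang -65.20132449810866 tilt [ 0. -0. -1.] w 0.09489258742492213 F 0.0 j [-1.2206  0.1238  1.6503  0.      1.3675 -0.0826]
shift now mm [ 549.7816 -712.1317  -85.2416] yaw 1.3054831636388262
shift after yaw mm [-543.0555 -717.2741  -85.2416]
t 1.8 pos [ 0.2726 -0.5901  0.4048] yang -65.20132449810866 tilt [ 0. -0. -1.] w 0.09489258742492213 F 0.0 j [-1.2206  0.1238  1.6503  0.      1.3675 -0.0826]
shift now mm [ 304.3552 -211.9518   44.774 ] yaw -1.1379777891532354
shift after yaw mm [320.0632 187.3906  44.774 ]
[[  42.0906 -296.9208 -305.1744  -62.5689]
 [-299.5224 -138.6134 -111.8347   68.6156]
 [  -0.2473   -0.1147   -0.9621    0.3913]] [-0.6504 -0.0303  0.3913]
```

View pics/a2.png

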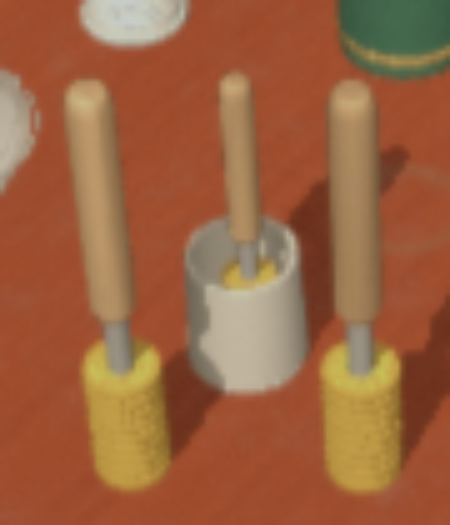

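```bash
cat >> h.py <<'E'
def rows(x,y,z,ang,n,end=0):
    "plan of n equal rows to the TCP goal"
    s=env.observe();p=np.array(s["eef_pos"]);R=Ro.from_rotvec(s["ee_rot"]).as_matrix()
    a=np.degrees(np.arctan2(R[1,1],R[0,1])); yw=np.radians((a-ang+90)%180-90) if ang is not None else 0
    d=(np.array([x,y,z])-p)*1000/n; out=[]
    print("pos",p,"yang",a,"yaw",yw,"step",np.linalg.norm(d))
    for i in range(n):
        q=(Ro.from_matrix(R)*Ro.from_rotvec([0,0,yw*i/n])).inv().apply(d); out.append([*np.round(q,1),round(yw/n,3)])
    for r in out: print(r)
E
python3 -c "
from h import *
rows(.473,.287,.49,40,15)"
```

```text
pos [ 0.2726 -0.5901  0.4047] yang -65.20578375878397 yaw 1.305405334857837 step 60.24732740514999
[np.float64(36.6), np.float64(-47.5), np.float64(-5.7), np.float64(0.087)]
[np.float64(32.4), np.float64(-50.5), np.float64(-5.7), np.float64(0.087)]
[np.float64(27.9), np.float64(-53.1), np.float64(-5.7), np.float64(0.087)]
[np.float64(23.2), np.float64(-55.3), np.float64(-5.7), np.float64(0.087)]
[np.float64(18.3), np.float64(-57.1), np.float64(-5.7), np.float64(0.087)]
[np.float64(13.2), np.float64(-58.5), np.float64(-5.7), np.float64(0.087)]
[np.float64(8.1), np.float64(-59.4), np.float64(-5.7), np.float64(0.087)]
[np.float64(2.9), np.float64(-59.9), np.float64(-5.7), np.float64(0.087)]
[np.float64(-2.3), np.float64(-59.9), np.float64(-5.7), np.float64(0.087)]
[np.float64(-7.5), np.float64(-59.5), np.float64(-5.7), np.float64(0.087)]
[np.float64(-12.7), np.float64(-58.6), np.float64(-5.7), np.float64(0.087)]
[np.float64(-17.7), np.float64(-57.3), np.float64(-5.7), np.float64(0.087)]
[np.float64(-22.6), np.float64(-55.5), np.float64(-5.7), np.float64(0.087)]
[np.float64(-27.4), np.float64(-53.4), np.float64(-5.7), np.float64(0.087)]
[np.float64(-31.9), np.float64(-50.8), np.float64(-5.7), np.float64(0.087)]
```

```bash
cat > fix.py <<'E'
t=open('h.py').read()
t=t.replace("yw=np.radians((a-ang+90)%180-90) if ang is not None else 0","yw=np.radians((a-ang+180)%360-180) if ang is not None else 0")
t=t.replace("yw=np.radians((a-ang+90)%180-90)  #","yw=np.radians((a-ang+180)%360-180)  #")
t=t.replace("for r in out: print(r)","for r in out: print([float(v) for v in r])")
open('h.py','w').write(t)
E
python3 fix.py
python3 -c "
from h import *
rows(.473,.287,.49,40,15)"
```

```text
pos [ 0.2726 -0.5901  0.4047] yang -65.20578375878397 yaw -1.836187318731956 step 60.24732740514999
[36.6, -47.5, -5.7, -0.122]
[42.2, -42.6, -5.7, -0.122]
[47.1, -37.2, -5.7, -0.122]
[51.3, -31.2, -5.7, -0.122]
[54.7, -24.7, -5.7, -0.122]
[57.3, -17.8, -5.7, -0.122]
[59.0, -10.7, -5.7, -0.122]
[59.9, -3.4, -5.7, -0.122]
[59.8, 3.9, -5.7, -0.122]
[58.9, 11.2, -5.7, -0.122]
[57.1, 18.3, -5.7, -0.122]
[54.4, 25.2, -5.7, -0.122]
[51.0, 31.6, -5.7, -0.122]
[46.7, 37.6, -5.7, -0.122]
[41.8, 43.0, -5.7, -0.122]
```

Emit:
servo_tool --plan '[{"jaw": 0, "x": 36.6, "y": -47.5, "z": -5.7, "yaw": -0.122}, {"jaw": 0, "x": 42.2, "y": -42.6, "z": -5.7, "yaw": -0.122}, {"jaw": 0, "x": 47, "y": -37, "z": -5.7, "yaw": -0.122}, {"jaw": 0, "x": 51, "y": -31, "z": -5.7, "yaw": -0.122}, {"jaw": 0, "x": 54.7, "y": -24.7, "z": -5.7, "yaw": -0.122}]'

```text
clock: 2.52
eef_pos: [0.3396, -0.2964, 0.4336]
ee_rot: [2.721, 1.569, 0.001]
wrist_force: [0.1, -0.7, 0.7]
grip_width: 0.095
grasp_force: 0.0
```

Emit:
servo_tool --plan '[{"jaw": 0, "x": 57, "y": -17.8, "z": -5.7, "yaw": -0.122}, {"jaw": 0, "x": 59, "y": -10.7, "z": -5.7, "yaw": -0.122}, {"jaw": 0, "x": 60, "y": -3.4, "z": -5.7, "yaw": -0.122}, {"jaw": 0, "x": 60, "y": 4, "z": -5.7, "yaw": -0.122}, {"jaw": 0, "x": 59, "y": 11, "z": -5.7, "yaw": -0.122}]'

```text
clock: 3.15
eef_pos: [0.4067, -0.004, 0.4624]
ee_rot: [2.123, 2.314, 0.001]
wrist_force: [1.1, -0.6, -0.1]
grip_width: 0.095
grasp_force: 0.0
```

```bash
python3 -c "
from h import *
rows(.470,.287,.49,40,5)
b=camera('side');a=camera('wrist')
for p,k in((b,'tin'),(a,'tin'),(a,'brush_pot'),(b,'creamer_a'),(a,'creamer_a')):
  print(k,[(d['uv'],d['confidence'],onz(p,d['uv'],0)) for d in nets.tip_of(p,k)])
save(a,'w1.png')"
```

```text
pos [ 0.4067 -0.004   0.4624] yang 4.916244381599428 yaw -0.6123270495061492 step 59.81460292644339
[56.9, 17.6, -5.5, -0.122]
[54.3, 24.4, -5.5, -0.122]
[50.9, 30.9, -5.5, -0.122]
[46.8, 36.9, -5.5, -0.122]
[41.9, 42.3, -5.5, -0.122]
tin [([324.5, 222.0], 0.87, array([0.5583, 0.0317])), ([261.6, 226.5], 0.57, array([0.3937, 0.0787]))]
tin [([411.7, 170.0], 0.95, array([0.5575, 0.0143])), ([499.7, 224.8], 0.7, array([ 0.7195, -0.062 ]))]
brush_pot []
creamer_a [([259.6, 225.1], 0.59, array([0.3917, 0.0896])), ([291.8, 251.2], 0.52, array([ 0.4136, -0.0843]))]
creamer_a [([314.4, 222.0], 0.79, array([ 0.4142, -0.0865])), ([314.2, 117.3], 0.73, array([0.3981, 0.0784]))]
```

View pics/w1.png

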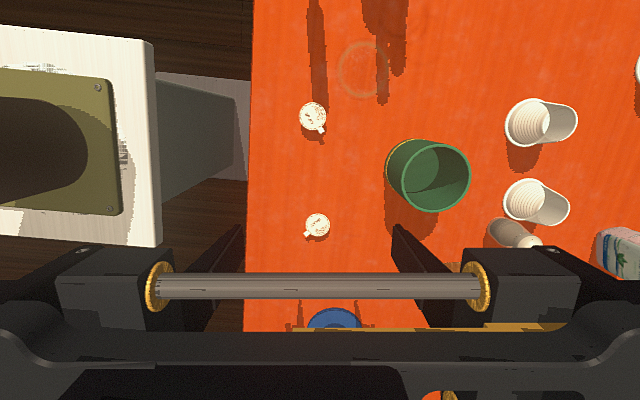

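The wrist view shows the tin with its rim circle centred at about (435,175). The creamers are at (313,117) and (317,225), the lid at (335,318), and the cups and shaker are to the right.

Emit:
servo_tool --plan '[{"jaw": 0, "x": 57, "y": 17.6, "z": -5.5, "yaw": -0.122}, {"jaw": 0, "x": 54.3, "y": 24.4, "z": -5.5, "yaw": -0.122}, {"jaw": 0, "x": 51, "y": 31, "z": -5.5, "yaw": -0.122}, {"jaw": 0, "x": 46.8, "y": 37, "z": -5.5, "yaw": -0.122}, {"jaw": 0, "x": 42, "y": 42.3, "z": -5.5, "yaw": -0.122}]'

```text
clock: 4.12
eef_pos: [0.473, 0.2851, 0.4893]
ee_rot: [1.336, 2.843, -0.0]
wrist_force: [0.7, -0.3, 1.5]
grip_width: 0.0951
grasp_force: 0.0
```

```bash
python3 -c "
from h import *
a=camera('wrist');b=camera('scene');c=camera('side')
for n,p in (('w',a),('sc',b),('si',c)):
 for k in('brush_pot','brush','tin'):
  print(n,k,[(d['uv'],d['confidence'],onz(p,d['uv'],0)) for d in nets.tip_of(p,k)])
for X in ((.473,.287,0),(.473,.287,.075),(.462,.286,.195),(.558,.025,.095)): print(proj(a,X))
save(a,'w2.png')
go(.47,.287,.33,40)"
```

```text
w brush_pot [([316.5, 156.5], 0.7, array([0.4647, 0.2946]))]
w brush [([317.5, 153.7], 0.93, array([0.4631, 0.2991])), ([278.7, 101.8], 0.55, array([0.3654, 0.3225])), ([358.0, 111.9], 0.55, array([0.4702, 0.3899]))]
w tin [([263.7, 301.9], 0.66, array([0.5634, 0.0186]))]
sc brush_pot [([285.5, 265.8], 0.88, array([0.472 , 0.2796]))]
sc brush [([306.5, 288.5], 0.88, array([0.374, 0.312])), ([258.8, 292.4], 0.87, array([0.47  , 0.3965]))]
sc tin [([318.5, 204.9], 0.94, array([0.5523, 0.0068]))]
si brush_pot [([264.5, 198.5], 0.96, array([0.469 , 0.2748]))]
si brush [([230.4, 199.9], 0.85, array([0.3691, 0.3093])), ([354.6, 279.3], 0.72, array([ 0.4844, -0.2541])), ([252.3, 187.4], 0.62, array([0.4661, 0.3931]))]
si tin [([325.6, 223.1], 0.57, array([0.5578, 0.0239]))]
[317.4183 163.2689]
[317.452  171.8146]
[308.2984 188.3774]
[252.5142 335.015 ]
t 4.725 pos [0.4718 0.2841 0.4895] yang 39.561026833200934 tilt [ 0.0005  0.0002 -1.    ] w 0.09525251744306407 F 0.0 j [ 0.4446 -0.1359  1.768  -0.      1.509  -0.2458]
shift now mm [  3.3535   0.394  159.5228] yaw -0.007661527088549835
shift after yaw mm [  3.3504   0.4197 159.5228]
```

View pics/w2.png

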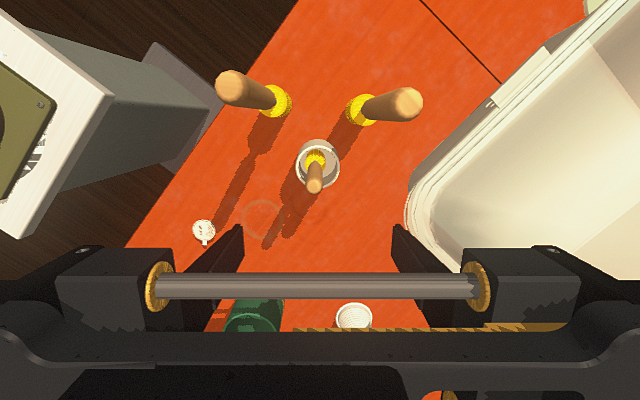

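```bash
python3 -c "
from h import *
a=camera('wrist')
im=cv2.cvtColor(a['color'],cv2.COLOR_RGB2HSV)
sub=a['color'][170:200,300:330].astype(int)
# handle top disc
h=im[170:200,300:330]
for r in range(0,30,3): print(170+r,[tuple(int(x) for x in sub[r,c]) for c in range(4,26,3)])
for z,uv in((.2,(314,185)),(.194,(314,185)),(.06,(317,159)),(.006,(317.5,153.7)),(.075,(318.5,164))): print(z,onz(a,uv,z))
"
```

```text
170 [(218, 189, 150), (206, 172, 133), (150, 102, 60), (182, 127, 71), (194, 137, 79), (193, 134, 79), (170, 117, 59), (204, 178, 147)]
173 [(115, 93, 73), (209, 182, 144), (160, 111, 61), (184, 129, 72), (194, 136, 77), (192, 136, 76), (175, 125, 73), (207, 181, 142)]
176 [(110, 88, 67), (125, 98, 75), (165, 113, 61), (184, 129, 72), (192, 134, 75), (192, 135, 76), (178, 124, 71), (219, 191, 152)]
179 [(106, 82, 63), (130, 93, 61), (177, 122, 67), (218, 150, 84), (237, 170, 96), (221, 152, 86), (184, 125, 68), (145, 123, 98)]
182 [(215, 191, 153), (135, 88, 47), (238, 171, 99), (244, 189, 105), (243, 189, 105), (246, 211, 120), (208, 144, 82), (147, 125, 100)]
185 [(157, 58, 21), (143, 102, 57), (243, 183, 103), (241, 183, 102), (243, 183, 104), (244, 209, 120), (226, 156, 88), (192, 167, 136)]
188 [(156, 64, 28), (135, 78, 40), (241, 182, 100), (237, 178, 99), (237, 178, 98), (245, 191, 106), (198, 139, 77), (199, 83, 38)]
191 [(160, 73, 40), (164, 74, 38), (174, 121, 67), (241, 177, 99), (239, 176, 99), (217, 153, 87), (170, 75, 32), (223, 94, 43)]
194 [(160, 69, 32), (157, 68, 32), (158, 64, 25), (153, 62, 24), (132, 52, 20), (164, 63, 22), (219, 87, 35), (218, 89, 39)]
197 [(160, 71, 36), (159, 72, 37), (159, 67, 26), (153, 63, 21), (158, 65, 27), (230, 94, 41), (213, 88, 41), (220, 92, 35)]
0.2 [0.4623 0.2924]
0.194 [0.4631 0.2913]
0.06 [0.4614 0.298 ]
0.006 [0.4615 0.2991]
0.075 [0.466  0.2957]
```

Emit:
servo_tool --plan '[{"jaw": 0, "x": 11, "y": -2.5, "z": 30, "yaw": -0.008}, {"jaw": 0, "z": 50}, {"jaw": 0}]'

```text
schema error: expected keys jaw, x, y, z, yaw
```

```bash
python3 -c "
from h import *
a=camera('wrist')
for k in('brush_pot','brush'):
  print(k,[(d['uv'],d['confidence'],onz(a,d['uv'],0)) for d in nets.tip_of(a,k)])
s=env.observe();R=Ro.from_rotvec(s['ee_rot']).as_matrix();p=s['eef_pos']
for l in(.171,.19,.21,.25): print(l,proj(a,p+R[:,2]*l))
go(.463,.291,.327,40)
save(a,'w3.png',(150,80,500,330),2)"
```

```text
brush_pot [([319.1, 160.9], 0.73, array([0.4715, 0.2913])), ([316.5, 156.4], 0.2, array([0.4635, 0.2943]))]
brush [([280.6, 102.6], 0.97, array([0.3673, 0.3231])), ([316.9, 157.0], 0.93, array([0.4646, 0.294 ])), ([360.1, 109.4], 0.8, array([0.4692, 0.3944]))]
0.171 [316.0617 252.4741]
0.19 [316.169  238.9592]
0.21 [316.2612 227.3522]
0.25 [316.4016 209.669 ]
t 4.925 pos [0.4717 0.2849 0.4894] yang 39.63398888033787 tilt [ 0.0002  0.0001 -1.    ] w 0.0953488301343089 F 0.0 j [ 0.4459 -0.1351  1.7674 -0.      1.509  -0.2459]
shift now mm [ 10.2878  -2.8187 162.3929] yaw -0.0063880991370149276
shift after yaw mm [ 10.3056  -2.753  162.3929]
```

View pics/w3.png

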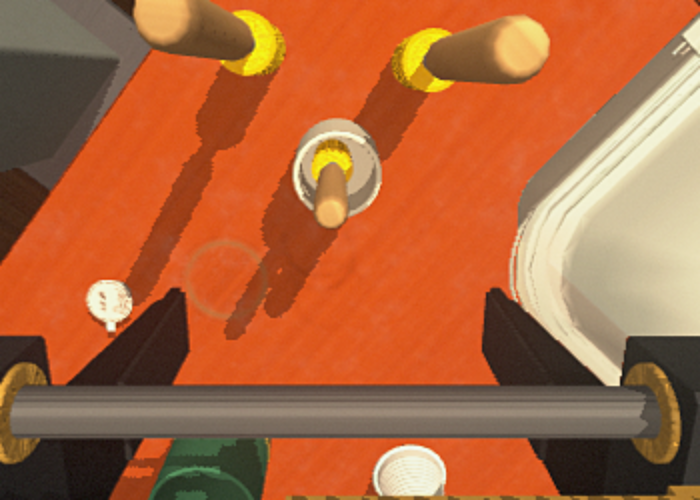

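The crop shows the pot mouth at about (337,172), with the brush handle top at (330,212). The brush stands roughly upright and off-centre in the pot, and the fingers straddle clear of the decoys.

Emit:
servo_tool --plan '[{"jaw": 0, "x": 10.5, "y": -2.5, "z": 30, "yaw": -0.007}, {"jaw": 0, "x": 0, "y": 0, "z": 40, "yaw": 0}, {"jaw": 0, "x": 0, "y": 0, "z": 0, "yaw": 0}]'

```text
clock: 5.3
eef_pos: [0.4623, 0.2913, 0.4155]
ee_rot: [-1.324, -2.844, 0.009]
wrist_force: [-0.2, 0.3, -0.6]
grip_width: 0.095
grasp_force: 0.0
```

```bash
python3 -c "
from h import *
a=camera('wrist')
s=env.observe();R=Ro.from_rotvec(s['ee_rot']).as_matrix();p=s['eef_pos']
zt=.2;c=p+R[:,2]*(p[2]-zt);u=proj(a,c);print('expected top px if centred',u)
im=a['color'].astype(int);hsv=cv2.cvtColor(a['color'],cv2.COLOR_RGB2HSV)
# light wood top: bright
m=((im[:,:,0]>215)&(im[:,:,1]>150)&(im[:,:,1]<225)&(im[:,:,2]>75)&(im[:,:,2]<135)).astype(np.uint8)
n,l,st,ce=cv2.connectedComponentsWithStats(m)
for i in range(1,n):
  if st[i,4]>60: print(st[i],ce[i],onz(a,ce[i],zt))
go(.463,.291,.327,40)"
```

```text
expected top px if centred [318.0638 225.6719]
[ 174   72   42   45 1385] [195.0397  94.3155] [0.3434 0.3091]
[ 450  100   42   45 1326] [469.4849 123.1757] [0.4919 0.4107]
[312 214  19  21 286] [320.9301 224.4196] [0.4633 0.2933]
t 5.35 pos [0.4629 0.2915 0.4182] yang 40.05945297090634 tilt [-0.0026 -0.0013 -1.    ] w 0.09515319358480596 F 0.0 j [ 0.4639 -0.1122  1.8647 -0.      1.3921 -0.2353]
shift now mm [-0.5361  0.0432 91.2042] yaw 0.0010376500924079459
shift after yaw mm [-0.536   0.0438 91.2042]
```

Emit:
servo_tool --plan '[{"jaw": 0, "x": 1, "y": 1, "z": 40, "yaw": 0}, {"jaw": 0, "x": 0, "y": 0, "z": 40, "yaw": 0}, {"jaw": 0, "x": 0, "y": 0, "z": 11, "yaw": 0}, {"jaw": 0, "x": 0, "y": 0, "z": 0, "yaw": 0}]' --force 15

```text
clock: 5.85
eef_pos: [0.4638, 0.2932, 0.3296]
ee_rot: [1.326, 2.847, 0.002]
wrist_force: [0.3, 0.0, 0.5]
grip_width: 0.0953
grasp_force: 0.0
```

Emit:
servo_tool --plan '[{"jaw": 1, "x": 0, "y": 0, "z": 0, "yaw": 0}, {"jaw": 1, "x": 0, "y": 0, "z": 0, "yaw": 0}, {"jaw": 1, "x": 0, "y": 0, "z": 0, "yaw": 0}, {"jaw": 1, "x": 0, "y": 0, "z": 0, "yaw": 0}, {"jaw": 1, "x": 0, "y": 0, "z": 0, "yaw": 0}]'

```text
clock: 6.48
eef_pos: [0.4632, 0.2929, 0.3283]
ee_rot: [-1.326, -2.848, 0.0]
wrist_force: [0.3, 0.1, 0.2]
grip_width: 0.0506
grasp_force: 0.0
```

Emit:
servo_tool --plan '[{"jaw": 1, "x": 0, "y": 0, "z": 0, "yaw": 0}, {"jaw": 1, "x": 0, "y": 0, "z": 0, "yaw": 0}, {"jaw": 1, "x": 0, "y": 0, "z": 0, "yaw": 0}, {"jaw": 1, "x": 0, "y": 0, "z": 0, "yaw": 0}, {"jaw": 1, "x": 0, "y": 0, "z": 0, "yaw": 0}]'

```text
clock: 7.1
eef_pos: [0.4632, 0.2929, 0.3282]
ee_rot: [-1.326, -2.848, 0.0]
wrist_force: [0.2, 0.2, -0.4]
grip_width: 0.0181
grasp_force: 15.0
```

```bash
python3 -c "
from h import *
b=camera('scene');c=camera('side')
for n,p in (('sc',b),('si',c)):
 for k in('brush_pot','tin','creamer_a'):
  print(n,k,[(d['uv'],d['confidence'],onz(p,d['uv'],0)) for d in nets.tip_of(p,k)])
# tin by green segmentation
for p in(b,c):
  h=cv2.cvtColor(p['color'],cv2.COLOR_RGB2HSV);m=cv2.inRange(h,(55,60,20),(95,255,200))
  n,l,st,ce=cv2.connectedComponentsWithStats(m);
  for i in range(1,n):
    if st[i,4]>80: print(st[i],ce[i])
  for xy in((.555,.02),(.56,.03)): print(proj(p,(*xy,0)),proj(p,(*xy,.095)))
go()"
```

```text
sc brush_pot [([284.2, 272.1], 0.61, array([0.46  , 0.3004]))]
sc tin [([315.2, 206.5], 0.9, array([0.5563, 0.0195])), ([261.9, 199.3], 0.21, array([0.7226, 0.0905]))]
sc creamer_a [([367.6, 208.4], 0.6, array([ 0.4127, -0.0694])), ([347.5, 234.3], 0.44, array([0.3995, 0.0699]))]
si brush_pot [([263.8, 197.2], 0.96, array([0.4708, 0.2867])), ([391.4, 223.0], 0.5, array([ 0.7197, -0.0535]))]
si tin [([323.9, 221.7], 0.95, array([0.5578, 0.0342]))]
si creamer_a [([291.6, 249.6], 0.65, array([ 0.4162, -0.0767])), ([260.2, 226.2], 0.49, array([0.3909, 0.0821]))]
[303 177  26  34 522] [318.4023 190.1418]
[315.4481 206.7337] [315.0856 183.3122]
[312.3815 207.79  ] [311.895  184.3503]
[325.3419 223.8216] [325.6135 190.8947]
[325.3219 222.1257] [325.5902 189.462 ]
t 7.5 pos [0.4632 0.293  0.3282] yang 40.0527607629261 tilt [-0.0001 -0.     -1.    ] w 0.017777138528881447 F 14.999530739150941 j [ 0.466  -0.0402  1.9519  0.      1.23   -0.2331]
shift now mm [0. 0. 0.] yaw 0
shift after yaw mm [0. 0. 0.]
```

Emit:
servo_tool --plan '[{"jaw": 1, "x": 0, "y": 0, "z": -25, "yaw": 0}, {"jaw": 1, "x": 0, "y": 0, "z": -45, "yaw": 0}, {"jaw": 1, "x": 0, "y": 0, "z": -50, "yaw": 0}, {"jaw": 1, "x": -25, "y": -9, "z": 0, "yaw": 0}, {"jaw": 1, "x": -50, "y": -20, "z": 0, "yaw": 0}]'

```text
clock: 8.12
eef_pos: [0.4893, 0.2171, 0.4495]
ee_rot: [1.321, 2.849, 0.003]
wrist_force: [0.2, 0.3, -1.6]
grip_width: 0.0179
grasp_force: 15.0
```

Emit:
servo_tool --plan '[{"jaw": 1, "x": -55, "y": -21, "z": 0, "yaw": 0}, {"jaw": 1, "x": -55, "y": -21, "z": 0, "yaw": 0}, {"jaw": 1, "x": -55, "y": -21, "z": 0, "yaw": 0}, {"jaw": 1, "x": -27, "y": -11, "z": 0, "yaw": 0}, {"jaw": 1, "x": 0, "y": 0, "z": 0, "yaw": 0}]'

```text
clock: 8.75
eef_pos: [0.5566, 0.0205, 0.448]
ee_rot: [-1.331, -2.845, 0.0]
wrist_force: [-0.3, 0.9, -0.3]
grip_width: 0.0177
grasp_force: 15.0
```

```bash
python3 -c "
from h import *
a=camera('wrist');b=camera('scene');c=camera('side')
for n,p in (('w',a),('sc',b),('si',c)):
 for k in('brush_pot','tin','brush'):
  print(n,k,[(d['uv'],d['confidence'],onz(p,d['uv'],0 if k!='brush' else .12)) for d in nets.tip_of(p,k)])
save(a,'w4.png')
go(.556,.022)"
```

```text
w brush_pot []
w tin [([318.1, 171.4], 0.79, array([0.5607, 0.0188])), ([196.8, 161.7], 0.21, array([ 0.4119, -0.0863]))]
w brush [([318.3, 190.7], 0.63, array([0.5601, 0.0194])), ([154.5, 278.3], 0.38, array([ 0.4781, -0.192 ]))]
sc brush_pot [([286.6, 267.5], 0.83, array([0.4654, 0.2829])), ([346.2, 235.9], 0.71, array([0.3988, 0.078 ]))]
sc tin [([317.6, 207.6], 0.91, array([0.5467, 0.0196]))]
sc brush [([316.4, 174.9], 0.92, array([0.5573, 0.0093])), ([306.5, 290.2], 0.89, array([0.3073, 0.3969])), ([260.9, 293.1], 0.78, array([0.3895, 0.4659]))]
si brush_pot [([261.1, 198.6], 0.69, array([0.4591, 0.2786]))]
si tin [([325.1, 221.6], 0.68, array([0.561 , 0.0334])), ([357.0, 280.6], 0.17, array([ 0.4864, -0.2606]))]
si brush [([256.2, 188.6], 0.91, array([0.3757, 0.0483])), ([228.9, 198.9], 0.89, array([0.2965, 0.0072])), ([322.1, 181.9], 0.58, array([0.5465, 0.0239]))]
t 9.35 pos [0.5561 0.0226 0.4483] yang 40.08121992139082 tilt [ 0.0001  0.     -1.    ] w 0.01784065583421085 F 14.999584355391562 j [-0.0558 -0.1067  1.8094  0.      1.4388 -0.7553]
shift now mm [-0.4031 -0.522  -0.    ] yaw 0
shift after yaw mm [-0.4031 -0.522  -0.    ]
```

View pics/w4.png

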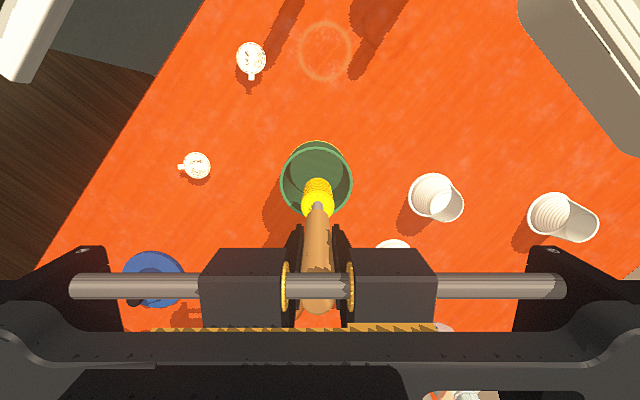

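The wrist view shows the brush head at (318,195) above the tin mouth, whose rim centre is about (316,180). It is well inside the mouth, so I'm lowering it.

Emit:
servo_tool --plan '[{"jaw": 1, "x": 0, "y": 0, "z": 40, "yaw": 0}, {"jaw": 1, "x": 0, "y": 0, "z": 40, "yaw": 0}, {"jaw": 1, "x": 0, "y": 0, "z": 25, "yaw": 0}, {"jaw": 1, "x": 0, "y": 0, "z": 10, "yaw": 0}, {"jaw": 1, "x": 0, "y": 0, "z": 0, "yaw": 0}]'

```text
clock: 9.98
eef_pos: [0.5562, 0.0223, 0.3331]
ee_rot: [-1.326, -2.847, 0.0]
wrist_force: [0.3, 0.0, 0.4]
grip_width: 0.0177
grasp_force: 15.0
```

```bash
python3 -c "
from h import *
print(env.observe()['wrist_force']);go()"
```

```text
[0.2883 0.0386 0.4183]
t 9.975 pos [0.5562 0.0223 0.3331] yang 40.049607155572986 tilt [-0.0007  0.     -1.    ] w 0.01765458843101051 F 14.999568304046988 j [-0.0564 -0.0254  1.9288  0.      1.2388 -0.7554]
shift now mm [0. 0. 0.] yaw 0
shift after yaw mm [0. 0. 0.]
```

Emit:
servo_tool --plan '[{"jaw": 1, "x": 0, "y": 0, "z": 3, "yaw": 0}, {"jaw": 1, "x": 0, "y": 0, "z": 0, "yaw": 0}, {"jaw": 1, "x": 0, "y": 0, "z": -38, "yaw": 0}, {"jaw": 1, "x": 0, "y": 0, "z": -35, "yaw": 0}, {"jaw": 1, "x": 0, "y": 0, "z": 0, "yaw": 0}]'

```text
clock: 10.6
eef_pos: [0.557, 0.0223, 0.408]
ee_rot: [1.323, 2.841, 0.005]
wrist_force: [-0.2, 0.3, -1.2]
grip_width: 0.0177
grasp_force: 15.0
```

Emit:
servo_tool --plan '[{"jaw": 1, "x": 0, "y": 0, "z": 0, "yaw": 0}, {"jaw": 1, "x": 0, "y": 0, "z": 35, "yaw": 0}, {"jaw": 1, "x": 0, "y": 0, "z": 27, "yaw": 0}, {"jaw": 1, "x": 0, "y": 0, "z": 11, "yaw": 0}, {"jaw": 1, "x": 0, "y": 0, "z": 0, "yaw": 0}]'

```text
clock: 11.22
eef_pos: [0.556, 0.0223, 0.3291]
ee_rot: [-1.326, -2.846, 0.001]
wrist_force: [-0.8, 0.1, -0.4]
grip_width: 0.0175
grasp_force: 15.0
```

Emit:
servo_tool --plan '[{"jaw": 1, "x": 0, "y": 0, "z": 0, "yaw": 0}, {"jaw": 1, "x": 0, "y": 0, "z": -40, "yaw": 0}, {"jaw": 1, "x": 0, "y": 0, "z": -40, "yaw": 0}, {"jaw": 1, "x": 0, "y": 0, "z": -40, "yaw": 0}, {"jaw": 1, "x": 0, "y": 0, "z": 0, "yaw": 0}]'

```text
clock: 11.85
eef_pos: [0.5568, 0.0223, 0.4562]
ee_rot: [1.322, 2.839, 0.006]
wrist_force: [-0.2, 0.6, -1.0]
grip_width: 0.0174
grasp_force: 15.0
```

```bash
python3 -c "
from h import *
a=camera('wrist');b=camera('scene');c=camera('side')
for n,p in (('sc',b),('si',c)):
  print(n,[(d['uv'],d['confidence'],onz(p,d['uv'],0)) for d in nets.tip_of(p,'brush_pot')])
  print([(d['uv'],d['confidence']) for d in nets.tip_of(p,'tin')])
go(.465,.291,.448)
im=a['color'];h=cv2.cvtColor(im,cv2.COLOR_RGB2HSV);m=cv2.inRange(h,(50,60,20),(95,255,220))
n,l,st,ce=cv2.connectedComponentsWithStats(m)
for i in range(1,n):
    if st[i,4]>80: print(st[i],ce[i])
save(a,'w5.png')"
```

```text
sc [([283.8, 267.9], 0.97, array([0.4709, 0.2887]))]
[([317.5, 209.3], 0.97)]
si [([266.3, 200.1], 0.72, array([0.4695, 0.259 ]))]
[([324.3, 221.4], 0.57)]
t 12.2 pos [0.556  0.0223 0.4484] yang 40.04896773014056 tilt [-0.0029  0.0002 -1.    ] w 0.017782801861148754 F 14.999976670369506 j [-0.0564 -0.1064  1.8089  0.      1.442  -0.7554]
shift now mm [264.2573 103.2232   0.7478] yaw 0
shift after yaw mm [264.2573 103.2232   0.7478]
[277 145  71  68 398] [309.5327 170.8442]
```

Emit:
servo_tool --plan '[{"jaw": 1, "x": 30, "y": 12, "z": 0, "yaw": 0}, {"jaw": 1, "x": 55, "y": 21, "z": 0, "yaw": 0}, {"jaw": 1, "x": 55, "y": 21, "z": 0, "yaw": 0}, {"jaw": 1, "x": 55, "y": 21, "z": 0, "yaw": 0}, {"jaw": 1, "x": 45, "y": 18, "z": 0, "yaw": 0}]'

```text
clock: 12.82
eef_pos: [0.4719, 0.2677, 0.4494]
ee_rot: [-1.325, -2.848, 0.001]
wrist_force: [0.5, 0.4, -0.9]
grip_width: 0.0176
grasp_force: 15.0
```

Emit:
servo_tool --plan '[{"jaw": 1, "x": 24, "y": 10, "z": 0, "yaw": 0}, {"jaw": 1, "x": 0, "y": 0, "z": 0, "yaw": 0}, {"jaw": 1, "x": 0, "y": 0, "z": 0, "yaw": 0}]'

```text
clock: 13.2
eef_pos: [0.4653, 0.2902, 0.4496]
ee_rot: [-1.327, -2.847, 0.002]
wrist_force: [-0.0, 0.8, -0.5]
grip_width: 0.018
grasp_force: 15.0
```

```bash
python3 -c "
from h import *
a=camera('wrist')
for k in('brush_pot','brush'):
  print([(d['uv'],d['confidence'],onz(a,d['uv'],0 if k!='brush' else .126)) for d in nets.tip_of(a,k)])
go(.466,.291,.328)
save(a,'w6.png',(200,80,440,330),2)"
```

```text
[([319.7, 169.8], 0.65, array([0.4698, 0.2913]))]
[([317.5, 187.4], 0.93, array([0.465 , 0.2919])), ([279.5, 106.2], 0.86, array([0.3814, 0.3318])), ([364.4, 117.1], 0.76, array([0.4541, 0.3791]))]
t 13.35 pos [0.4656 0.2897 0.4501] yang 39.96008116847141 tilt [-0.0002 -0.0003 -1.    ] w 0.01786119855569462 F 15.000022938475013 j [ 0.4587 -0.1262  1.8243 -0.0002  1.4439 -0.2387]
shift now mm [  0.7499   1.1513 122.0691] yaw 0
shift after yaw mm [  0.7499   1.1513 122.0691]
```

View pics/w6.png

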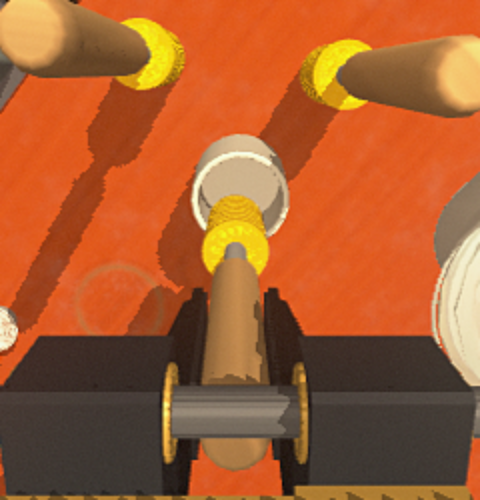

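The pot mouth is at about (240,195) in the crop, with the brush head directly above it and about 4 mm off along tool y. I'm lowering it with that correction.

Emit:
servo_tool --plan '[{"jaw": 1, "x": 0, "y": 4, "z": 30, "yaw": 0}, {"jaw": 1, "x": 0, "y": 0, "z": 35, "yaw": 0}, {"jaw": 1, "x": 0, "y": 0, "z": 30, "yaw": 0}, {"jaw": 1, "x": 0, "y": 0, "z": 20, "yaw": 0}, {"jaw": 1, "x": 0, "y": 0, "z": 5, "yaw": 0}]'

```text
clock: 13.98
eef_pos: [0.4682, 0.2926, 0.3289]
ee_rot: [-1.327, -2.846, 0.003]
wrist_force: [0.2, -0.2, -0.6]
grip_width: 0.0176
grasp_force: 15.0
```

Emit:
servo_tool --plan '[{"jaw": 1, "x": 0, "y": 0, "z": 1, "yaw": 0}, {"jaw": 1, "x": 0, "y": 0, "z": 0, "yaw": 0}, {"jaw": 0.5, "x": 0, "y": 0, "z": 0, "yaw": 0}, {"jaw": 0.3, "x": 0, "y": 0, "z": 0, "yaw": 0}, {"jaw": 0, "x": 0, "y": 0, "z": 0, "yaw": 0}]'

```text
clock: 14.6
eef_pos: [0.4683, 0.2933, 0.3296]
ee_rot: [1.326, 2.848, 0.001]
wrist_force: [-0.2, -0.1, 0.4]
grip_width: 0.0422
grasp_force: 0.0
```

Emit:
servo_tool --plan '[{"jaw": 0, "x": 0, "y": 0, "z": 0, "yaw": 0}, {"jaw": 0, "x": 0, "y": 0, "z": 0, "yaw": 0}, {"jaw": 0, "x": 0, "y": 0, "z": 0, "yaw": 0}, {"jaw": 0, "x": 0, "y": 0, "z": 0, "yaw": 0}, {"jaw": 0, "x": 0, "y": 0, "z": 0, "yaw": 0}]'

```text
clock: 15.22
eef_pos: [0.4682, 0.2932, 0.3292]
ee_rot: [-1.326, -2.848, 0.0]
wrist_force: [-0.3, 0.8, 0.2]
grip_width: 0.0917
grasp_force: 0.0
```

```bash
python3 -c "
from h import *
b=camera('scene');c=camera('side')
for n,p in (('sc',b),('si',c)):
 for k in('inner_lid','dust_cover'):
  print(n,k,[(d['uv'],d['confidence'],onz(p,d['uv'],0 if k!='dust_cover' else .018)) for d in nets.tip_of(p,k)])
go(.466,.291,.5)
# handle
X=np.array(env.observe()['eef_pos']);print(proj(b,(X[0],X[1],.2)),proj(b,(X[0],X[1],.006)))
h=b['color']
m=((h[:,:,0]>150)&(h[:,:,1]>100)&(h[:,:,1]<190)&(h[:,:,2]<130)&(h[:,:,2]>60)).astype(np.uint8)[190:270,240:320]
n,l,st,ce=cv2.connectedComponentsWithStats(m)
for i in range(1,n):
  if st[i,4]>40: print(st[i],ce[i])
print('knob');im=c['color'].astype(int)
for p in(b,c):
  for t in nets.search_frame(p,'dust_cover'): print(t)
"
```

```text
sc inner_lid [([383.7, 174.0], 0.6, array([ 0.4635, -0.2631])), ([346.1, 236.2], 0.32, array([0.3984, 0.0793])), ([260.5, 201.1], 0.27, array([0.7202, 0.1004]))]
sc dust_cover [([388.1, 168.6], 0.75, array([ 0.4557, -0.2775]))]
si inner_lid []
si dust_cover [([355.1, 281.3], 0.84, array([ 0.4664, -0.2853]))]
t 15.525 pos [0.4682 0.2932 0.3292] yang 40.051394317903636 tilt [-0. -0. -1.] w 0.0948842579399667 F 0.0 j [ 0.4623 -0.0313  1.9414 -0.      1.2315 -0.2367]
shift now mm [  -0.2703   -3.1491 -170.763 ] yaw 0
shift after yaw mm [  -0.2703   -3.1491 -170.763 ]
[279.2909 215.3287] [283.4065 267.8135]
[  7  26  14  54 424] [13.9929 50.9127]
[ 32  26  19  42 260] [40.0231 48.1077]
[ 61  26  10  54 387] [64.9767 50.7881]
knob
{'uv': [386.0, 170.7], 'confidence': 0.58}
{'uv': [355.5, 284.0], 'confidence': 0.62}
{'uv': [292.3, 243.7], 'confidence': 0.19}
```

Emit:
servo_tool --plan '[{"jaw": 0, "x": 0, "y": 0, "z": -30, "yaw": 0}, {"jaw": 0, "x": 0, "y": 0, "z": -50, "yaw": 0}, {"jaw": 0, "x": 0, "y": 0, "z": -50, "yaw": 0}, {"jaw": 0, "x": -20, "y": -17, "z": -20, "yaw": 0}, {"jaw": 0, "x": -43, "y": -37, "z": 0, "yaw": 0}]'

```text
clock: 16.25
eef_pos: [0.4675, 0.2105, 0.4823]
ee_rot: [1.32, 2.847, 0.006]
wrist_force: [0.4, -0.1, -0.1]
grip_width: 0.0954
grasp_force: 0.0
```

Emit:
servo_tool --plan '[{"jaw": 0, "x": -43, "y": -37, "z": 0, "yaw": 0}, {"jaw": 0, "x": -43, "y": -37, "z": 0, "yaw": 0}, {"jaw": 0, "x": -43, "y": -37, "z": 0, "yaw": 0}, {"jaw": 0, "x": -43, "y": -37, "z": 8, "yaw": 0}, {"jaw": 0, "x": -43, "y": -37, "z": 8, "yaw": 0}]'

```text
clock: 16.88
eef_pos: [0.4637, -0.0751, 0.4635]
ee_rot: [1.326, 2.847, 0.001]
wrist_force: [0.6, -0.5, 0.1]
grip_width: 0.0953
grasp_force: 0.0
```

Emit:
servo_tool --plan '[{"jaw": 0, "x": -43, "y": -37, "z": 12, "yaw": 0}, {"jaw": 0, "x": -43, "y": -37, "z": 12, "yaw": 0}, {"jaw": 0, "x": -43, "y": -37, "z": 12, "yaw": 0}, {"jaw": 0, "x": -25, "y": -21, "z": 12, "yaw": 0}, {"jaw": 0, "x": 0, "y": 0, "z": 10, "yaw": 0}]'

```text
clock: 17.5
eef_pos: [0.4619, -0.278, 0.4044]
ee_rot: [-1.331, -2.845, -0.0]
wrist_force: [-0.1, 0.7, -0.2]
grip_width: 0.0952
grasp_force: 0.0
```

```bash
cat >> h.py <<'E'
def knob(a,z=.074,lo=60,roi=(220,80,420,260)):
    pass
E
python3 -c "
from h import *
a=camera('wrist');c=camera('side')
for k in('inner_lid','dust_cover'):
  print(k,[(d['uv'],d['confidence'],onz(a,d['uv'],0 if k!='dust_cover' else .018)) for d in nets.tip_of(a,k)])
go(.463,-.28,.24,40)
save(a,'w7.png')"
```

```text
inner_lid [([316.7, 185.3], 0.82, array([ 0.4715, -0.2894]))]
dust_cover [([317.3, 185.8], 0.62, array([ 0.4699, -0.2861]))]
t 17.7 pos [ 0.4623 -0.2752  0.4053] yang 40.11926458114599 tilt [-0.0001  0.0004 -1.    ] w 0.09515733582062248 F 0.0 j [-0.6367 -0.1257  1.8987  0.0003  1.3689 -1.337 ]
shift now mm [ -4.1623  -2.6326 165.2856] yaw 0.0020815596220093734
shift after yaw mm [ -4.1678  -2.6239 165.2856]
```

View pics/w7.png

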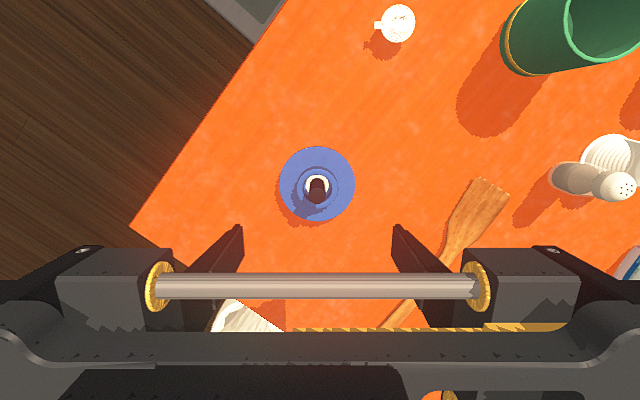

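The wrist view shows the blue cover disc centred at about (317,184), with the dark knob at (317,187). The tin is at the upper right, and the spatula and a plate are clear of the grasp.

```bash
cat >> h.py <<'E'
def blue(a):
    h=cv2.cvtColor(a["color"],cv2.COLOR_RGB2HSV); m=cv2.inRange(h,(105,80,40),(130,255,255))
    cs=[c for c in cv2.findContours(m,cv2.RETR_EXTERNAL,cv2.CHAIN_APPROX_NONE)[0] if len(c)>40]
    return [cv2.fitEllipse(cv2.convexHull(c)) for c in sorted(cs,key=cv2.contourArea,reverse=True)]
def dark(a,c,r=25):
    u,v=map(int,c); s=a["color"][v-r:v+r,u-r:u+r].astype(int).max(2); m=(s<70).astype(np.uint8)
    n,l,st,ce=cv2.connectedComponentsWithStats(m); i=1+np.argmax(st[1:,4]); return st[i,:4]+np.array([u-r,v-r,0,0]),ce[i]+[u-r,v-r],st[i,4]
E
python3 -c "
from h import *
for n in('wrist','scene','side'):
  a=camera(n)
  for e in blue(a)[:2]: print(n,e,onz(a,e[0],.02))
  e=blue(a)[0]
  if n=='wrist':
    k=dark(a,(e[0][0],e[0][1]+2));print(k,onz(a,k[1],.06))
    for v in range(168,212,3): print(v,[int(x) for x in a['color'][v,300:336:2].max(1)])
"
```

```text
wrist ((314.9275817871094, 184.3291473388672), (73.89425659179688, 74.84603118896484), 96.64079284667969) [ 0.4668 -0.2836]Traceback (most recent call last):
  File "<string>", line 8, in <module>
    k=dark(a,(e[0][0],e[0][1]+2));print(k,onz(a,k[1],.06))
  File "h.py", line 47, in dark
    n,l,st,ce=cv2.connectedComponentsWithStats(m); i=1+np.argmax(st[1:,4]); return st[i,:4]+np.array([u-r,v-r,0,0]),ce[i]+[u-r,v-r],st[i,4]
                                                       ~~~~~~~~~^^^^^^^^^^
    return _wrapfunc(a, 'argmax', axis=axis, out=out, **kwds)
    return bound(*args, **kwds)
ValueError: attempt to get argmax of an empty sequence
```

```bash
sed -i 's/s<70/s<95/' h.py; python3 -c "
from h import *
a=camera('wrist')
for v in range(168,212,3): print(v,[int(x) for x in a['color'][v,298:338:2].max(1)])
for n in('scene','side'):
  a=camera(n);e=blue(a)
  if e: print(n,e[0],onz(a,e[0][0],.02))
go(.467,-.284,.29,40)
"
```

```text
168 [204, 204, 201, 204, 204, 161, 133, 136, 138, 140, 143, 141, 161, 204, 199, 200, 197, 197, 197, 200]
171 [202, 206, 146, 117, 178, 225, 210, 205, 210, 208, 208, 223, 220, 163, 133, 190, 200, 197, 200, 201]
174 [191, 111, 203, 209, 202, 200, 195, 190, 194, 196, 196, 198, 203, 200, 219, 185, 135, 206, 204, 199]
177 [126, 207, 199, 198, 178, 255, 255, 255, 255, 255, 255, 255, 251, 194, 199, 204, 209, 138, 202, 197]
180 [205, 202, 194, 120, 255, 255, 131, 94, 96, 92, 87, 244, 255, 255, 133, 202, 206, 205, 166, 200]
183 [198, 200, 121, 255, 255, 116, 103, 105, 107, 105, 105, 97, 241, 255, 178, 172, 200, 205, 202, 204]
186 [199, 180, 202, 255, 255, 75, 103, 106, 104, 104, 107, 102, 148, 255, 247, 136, 202, 203, 197, 202]
189 [203, 138, 219, 216, 255, 85, 101, 114, 121, 123, 109, 101, 115, 255, 146, 121, 188, 205, 204, 171]
192 [201, 191, 115, 139, 208, 106, 112, 110, 109, 110, 111, 112, 127, 197, 141, 102, 206, 200, 194, 206]
195 [198, 203, 100, 106, 114, 108, 110, 109, 113, 112, 111, 109, 109, 153, 103, 127, 202, 202, 177, 204]
198 [200, 130, 138, 102, 105, 112, 111, 111, 111, 109, 11
[... 305 characters left out ...]
0, 196, 195, 197, 180, 146, 201, 196, 195, 201, 197, 198]
210 [143, 143, 142, 142, 142, 142, 143, 143, 139, 140, 139, 132, 204, 199, 198, 200, 200, 201, 199, 198]
scene ((386.6832580566406, 167.19241333007812), (16.614761352539062, 27.863985061645508), 94.72602081298828) [ 0.4627 -0.2796]
side ((348.7623596191406, 282.6805114746094), (23.326034545898438, 37.100276947021484), 112.84400177001953) [ 0.451  -0.2869]
t 17.9 pos [ 0.4625 -0.2754  0.4061] yang 40.1287490023781 tilt [ 0.0012 -0.0008 -1.    ] w 0.09484185359792843 F 0.0 j [-0.6368 -0.1261  1.8977  0.      1.3686 -1.3372]
shift now mm [ -9.36    -2.1683 116.1168] yaw 0.002247094000155861
shift after yaw mm [ -9.3648  -2.1473 116.1168]
```

```bash
python3 -c "
from h import *
a=camera('wrist')
print(onz(a,(315,193),.074),K(a)[0,0],proj(a,(.467,-.284,.074)),proj(a,(.467,-.284,.02)))
X=onz(a,(315,184.3),.022);print(X)
"
```

```text
[ 0.4662 -0.2819] 287.06281572809047 [314.3797 194.8151] [314.7546 183.8668]
[ 0.4673 -0.2839]
```

Emit:
servo_tool --plan '[{"jaw": 0, "x": -8.5, "y": -2, "z": 30, "yaw": 0.002}, {"jaw": 0, "x": 0, "y": 0, "z": 45, "yaw": 0}, {"jaw": 0, "x": 0, "y": 0, "z": 20, "yaw": 0}, {"jaw": 0, "x": 0, "y": 0, "z": 0, "yaw": 0}]'

```text
clock: 18.45
eef_pos: [0.4659, -0.2835, 0.3089]
ee_rot: [-1.327, -2.844, -0.001]
wrist_force: [-0.3, 0.5, 1.0]
grip_width: 0.0952
grasp_force: 0.0
```

```bash
python3 -c "
from h import *
a=camera('wrist')
e=blue(a)[0];print(e,onz(a,e[0],.02))
p=env.observe()['eef_pos']
print(proj(a,(p[0],p[1],.074)),proj(a,(p[0],p[1],.02)))
go(.467,-.283,.236,40)
u,v=proj(a,(p[0],p[1],.074)).astype(int)
for r in range(v-40,v+31,5): print(r,[int(x) for x in a['color'][r,u-30:u+31:3].max(1)])
"
```

```text
((317.1462707519531, 198.64552307128906), (98.23181915283203, 100.6474380493164), 92.22396850585938) [ 0.4665 -0.2832]
[316.3811 217.7993] [316.5746 199.0894]
t 18.5 pos [ 0.4664 -0.2839  0.3107] yang 39.95018683111457 tilt [ 0.0001 -0.     -1.    ] w 0.09490948751265264 F 0.0 j [-0.6452 -0.0271  1.9704  0.      1.1982 -1.3425]
shift now mm [ 0.3203  1.0952 74.7193] yaw -0.0008694038079028477
shift after yaw mm [ 0.3193  1.0955 74.7193]
177 [187, 184, 186, 187, 188, 190, 190, 195, 154, 130, 133, 131, 133, 182, 190, 190, 187, 189, 188, 184, 189]
182 [191, 192, 194, 192, 194, 108, 125, 153, 214, 203, 206, 207, 206, 222, 137, 134, 158, 193, 187, 189, 192]
187 [190, 187, 190, 153, 129, 203, 195, 192, 185, 178, 174, 179, 184, 186, 189, 193, 207, 122, 199, 190, 189]
192 [189, 187, 178, 202, 193, 187, 162, 255, 255, 255, 76, 98, 255, 255, 255, 180, 192, 193, 172, 195, 188]
197 [187, 182, 197, 188, 186, 100, 255, 255, 73, 81, 84, 82, 83, 57, 255, 255, 142, 191, 192, 164, 190]
202 [118, 133, 189, 184, 122, 196, 255, 227, 79, 76, 83, 81, 80, 76, 255, 255, 136, 151, 191, 197, 196]
207 [131, 135
[... 235 characters left out ...]
 90, 87, 86, 86, 88, 89, 114, 121, 190, 193, 177, 192]
222 [133, 134, 134, 185, 125, 136, 114, 90, 89, 88, 88, 88, 87, 90, 85, 207, 192, 186, 185, 189, 190]
227 [124, 133, 136, 131, 135, 130, 134, 134, 89, 87, 87, 87, 86, 85, 197, 187, 175, 192, 188, 188, 185]
232 [189, 129, 133, 132, 135, 135, 137, 128, 128, 130, 145, 190, 187, 167, 177, 191, 194, 191, 191, 190, 189]
237 [140, 132, 132, 129, 133, 134, 133, 135, 135, 133, 131, 125, 196, 184, 185, 190, 191, 191, 193, 191, 189]
242 [212, 214, 211, 139, 135, 130, 146, 195, 189, 185, 186, 189, 191, 191, 192, 189, 191, 194, 200, 255, 253]
247 [214, 216, 214, 216, 217, 221, 225, 149, 197, 202, 202, 202, 201, 189, 144, 216, 255, 253, 252, 253, 252]
```

Emit:
servo_tool --plan '[{"jaw": 0, "x": 0, "y": 0.5, "z": 35, "yaw": 0}, {"jaw": 0.3, "x": 0, "y": 0, "z": 29, "yaw": 0}, {"jaw": 0.3, "x": 0, "y": 0, "z": 10, "yaw": 0}, {"jaw": 0.5, "x": 0, "y": 0, "z": 0, "yaw": 0}, {"jaw": 1, "x": 0, "y": 0, "z": 0, "yaw": 0}]' --force 30

```text
clock: 19.12
eef_pos: [0.4673, -0.2842, 0.2383]
ee_rot: [1.328, 2.844, -0.001]
wrist_force: [0.5, 0.6, -0.7]
grip_width: 0.0602
grasp_force: 0.0
```

Emit:
servo_tool --plan '[{"jaw": 1, "x": 0, "y": 0, "z": 0, "yaw": 0}, {"jaw": 1, "x": 0, "y": 0, "z": 0, "yaw": 0}, {"jaw": 1, "x": 0, "y": 0, "z": 0, "yaw": 0}, {"jaw": 1, "x": 0, "y": 0, "z": 0, "yaw": 0}, {"jaw": 1, "x": 0, "y": 0, "z": 0, "yaw": 0}]'

```text
clock: 19.75
eef_pos: [0.4664, -0.2838, 0.2362]
ee_rot: [-1.329, -2.846, 0.001]
wrist_force: [-0.6, -0.8, 0.3]
grip_width: 0.0193
grasp_force: 30.0
```

```bash
python3 -c "
from h import *
print(env.observe()['wrist_force']);go()"
```

```text
[-0.5526 -0.769   0.2819]
t 19.75 pos [ 0.4664 -0.2838  0.2362] yang 39.93965726398752 tilt [-0.0004 -0.0002 -1.    ] w 0.01931772703340315 F 29.997499810997397 j [-0.6448  0.0642  2.0167 -0.0005  1.0608 -1.3416]
shift now mm [0. 0. 0.] yaw 0
shift after yaw mm [0. 0. 0.]
```

Emit:
servo_tool --plan '[{"jaw": 1, "x": 0, "y": 0, "z": -15, "yaw": 0}, {"jaw": 1, "x": 0, "y": 0, "z": -35, "yaw": 0}, {"jaw": 1, "x": 0, "y": 0, "z": -45, "yaw": 0}, {"jaw": 1, "x": 0, "y": 0, "z": -45, "yaw": 0}, {"jaw": 1, "x": 0, "y": 10, "z": -20, "yaw": 0}]'

```text
clock: 20.38
eef_pos: [0.4745, -0.2774, 0.4]
ee_rot: [1.329, 2.841, -0.001]
wrist_force: [0.3, 0.5, -2.1]
grip_width: 0.0192
grasp_force: 30.0
```

Emit:
servo_tool --plan '[{"jaw": 1, "x": 0, "y": 30, "z": 0, "yaw": 0}, {"jaw": 1, "x": 0, "y": 45, "z": 0, "yaw": 0}, {"jaw": 1, "x": 0, "y": 50, "z": 0, "yaw": 0}, {"jaw": 1, "x": 0, "y": 50, "z": 0, "yaw": 0}, {"jaw": 1, "x": 0, "y": 45, "z": 0, "yaw": 0}]'

```text
clock: 21.0
eef_pos: [0.6441, -0.1339, 0.3945]
ee_rot: [-1.327, -2.845, 0.0]
wrist_force: [-0.0, -0.5, -2.8]
grip_width: 0.0196
grasp_force: 30.0
```

Emit:
servo_tool --plan '[{"jaw": 1, "x": 0, "y": 25, "z": 0, "yaw": 0}, {"jaw": 1, "x": 0, "y": 10, "z": 0, "yaw": 0}, {"jaw": 1, "x": 0, "y": 0, "z": 0, "yaw": 0}, {"jaw": 1, "x": 0, "y": 0, "z": 0, "yaw": 0}]'

```text
clock: 21.5
eef_pos: [0.6692, -0.1142, 0.3959]
ee_rot: [-1.33, -2.845, 0.001]
wrist_force: [0.4, 0.0, -3.3]
grip_width: 0.0197
grasp_force: 30.0
```

```bash
cat >> h.py <<'E'
from scipy.optimize import least_squares
def green(a):
    h=cv2.cvtColor(a["color"],cv2.COLOR_RGB2HSV); m=cv2.inRange(h,(50,60,15),(95,255,255))
    m=cv2.morphologyEx(m,cv2.MORPH_CLOSE,np.ones((5,5)))
    return max(cv2.findContours(m,cv2.RETR_EXTERNAL,cv2.CHAIN_APPROX_NONE)[0],key=cv2.contourArea)[:,0].astype(float)
def tinfit(a,x0=(.556,.022),hi=.095,r=.044):
    "silhouette of the cylinder against the green contour (hull)"
    c=green(a); c=c[(c[:,0]>1)&(c[:,0]<638)&(c[:,1]>1)]
    hull=cv2.convexHull(c.astype(np.float32))
    t=np.linspace(0,2*np.pi,180)
    def sil(q):
        pts=[proj(a,(q[0]+r*np.cos(i),q[1]+r*np.sin(i),z)) for z in(0.0,hi) for i in t]
        return cv2.convexHull(np.array(pts,np.float32))
    hp=hull[:,0]
    def res(q):
        s=sil(q); return [cv2.pointPolygonTest(s,(float(u),float(v)),True) for u,v in hp]
    f=least_squares(res,x0,loss="soft_l1",diff_step=1e-3); return f.x,np.sqrt(np.mean(f.fun**2)),cv2.boundingRect(c.astype(np.float32)),cv2.boundingRect(sil(f.x))
E
python3 -c "
from h import *
a=camera('wrist');save(a,'w8.png')
for k in('tin','dust_cover','inner_lid'): print(k,[(d['uv'],d['confidence'],onz(a,d['uv'],0)) for d in nets.tip_of(a,k)])
print(tinfit(a))
b=camera('scene');print(tinfit(b)); c=camera('side')
try: print(tinfit(c))
except Exception as e: print(e)
for p in(a,c): print([e for e in blue(p)[:1]])
go(.557,.021,.396)"
```

```text
tin [([317.4, 28.5], 0.93, array([0.5576, 0.0205])), ([311.8, 219.2], 0.26, array([ 0.7033, -0.1657]))]
dust_cover [([316.9, 224.2], 0.72, array([ 0.7135, -0.1669]))]
inner_lid [([316.1, 221.6], 0.62, array([ 0.7101, -0.1646]))]
(array([0.5537, 0.0222]), np.float64(3.0172510198675), (265, 2, 101, 54), (262, -74, 106, 140))
(array([0.5552, 0.0191]), np.float64(1.0772564570505263), (302, 176, 28, 39), (301, 174, 29, 42))
(array([ 0.5297, -0.0485]), np.float64(3.3291908089917466), (315, 189, 22, 10), (311, 194, 36, 50))
[((315.4576721191406, 221.61672973632812), (129.52883911132812, 134.95263671875), 89.51636505126953)]
[((387.4610900878906, 169.28546142578125), (10.007951736450195, 27.837745666503906), 97.58263397216797)]
t 21.8 pos [ 0.6694 -0.114   0.3965] yang 39.89160186136029 tilt [ 0.0002 -0.0001 -1.    ] w 0.019343928723398327 F 29.994671770837158 j [-0.2477  0.1912  1.5888 -0.      1.3614 -0.944 ]
shift now mm [175.6978   0.345    0.4544] yaw 0
shift after yaw mm [175.6978   0.345    0.4544]
```

View pics/w8.png

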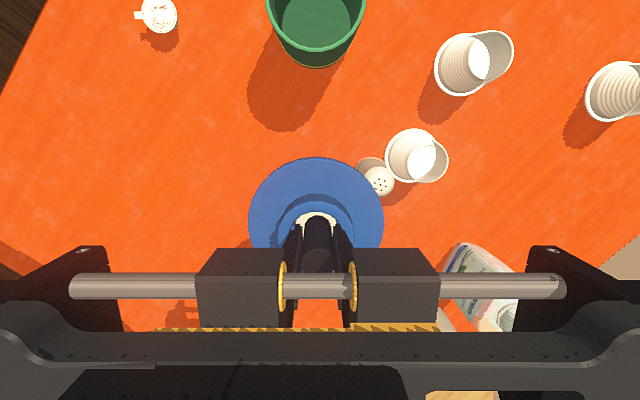

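The wrist view shows the held blue cover nested at (316,222), the tin at the top edge (316,10) partly cut off, and the cups and shaker to the right. I'm moving closer to fit the whole tin rim.

Emit:
servo_tool --plan '[{"jaw": 1, "x": 20, "y": 0, "z": 0, "yaw": 0}, {"jaw": 1, "x": 30, "y": 0, "z": 0, "yaw": 0}, {"jaw": 1, "x": 10, "y": 0, "z": 0, "yaw": 0}, {"jaw": 1, "x": 0, "y": 0, "z": 0, "yaw": 0}, {"jaw": 1, "x": 0, "y": 0, "z": 0, "yaw": 0}]'

```text
clock: 22.42
eef_pos: [0.6314, -0.0678, 0.3965]
ee_rot: [1.329, 2.846, -0.0]
wrist_force: [0.0, 0.1, -3.3]
grip_width: 0.0193
grasp_force: 30.0
```

```bash
python3 -c "
from h import *
a=camera('wrist')
for k in('tin',): print(k,[(d['uv'],d['confidence'],onz(a,d['uv'],0)) for d in nets.tip_of(a,k)])
f=tinfit(a);print(f)
c=green(a);print(c[::12].astype(int).tolist())
q=f[0];print('rim',[proj(a,(q[0]+.044*np.cos(t),q[1]+.044*np.sin(t),.095)).round(1).tolist() for t in np.arange(0,6.28,.785)])
for r in range(0,140,4):
  s=a['color'][r,255:380].astype(int);g=(s[:,1]>s[:,0]+10)&(s[:,1]>s[:,2]);i=np.where(g)[0]
  print(r,(i.min()+255,i.max()+255,i.size) if i.size else None,end=' ')
print(blue(a)[0])
go(.557,.021,.396)"
```

```text
tin [([319.3, 88.3], 0.6, array([0.5642, 0.018 ]))]
(array([0.5562, 0.0191]), np.float64(0.9571184460381822), (267, 17, 96, 104), (265, 16, 98, 106))
[[313, 17], [301, 19], [289, 25], [278, 36], [271, 48], [268, 60], [267, 72], [269, 84], [274, 96], [284, 108], [296, 116], [308, 120], [320, 120], [332, 117], [344, 109], [353, 97], [359, 85], [361, 73], [360, 61], [358, 49], [351, 37], [341, 26], [329, 20], [317, 18]]
rim [[350.3, 104.4], [362.6, 67.0], [346.3, 29.9], [309.5, 16.8], [275.7, 36.8], [265.9, 76.1], [284.0, 110.4], [318.1, 121.6]]
0 None 4 None 8 None 12 None 16 None 20 (np.int64(299), np.int64(330), 32) 24 (np.int64(290), np.int64(338), 39) 28 (np.int64(285), np.int64(343), 43) 32 (np.int64(280), np.int64(348), 52) 36 (np.int64(278), np.int64(351), 37) 40 (np.int64(275), np.int64(354), 34) 44 (np.int64(272), np.int64(356), 25) 48 (np.int64(271), np.int64(357), 33) 52 (np.int64(269), np.int64(359), 49) 56 (np.int64(268), np.int64(360), 56) 60 (np.int64(268), np.int64(361), 62) 64 (np.int64(267), np.int64(361), 69) 68 (np.int64(267), np.int64(362), 73) 72 (np.int64(267), n
[... 202 characters left out ...]
, 79) 96 (np.int64(274), np.int64(354), 75) 100 (np.int64(277), np.int64(352), 72) 104 (np.int64(280), np.int64(349), 68) 108 (np.int64(284), np.int64(345), 60) 112 (np.int64(288), np.int64(341), 53) 116 (np.int64(295), np.int64(334), 38) 120 (np.int64(307), np.int64(321), 15) 124 None 128 None 132 None 136 None ((315.4703063964844, 221.51992797851562), (129.81863403320312, 135.0166473388672), 90.06429290771484)
t 22.525 pos [ 0.6316 -0.068   0.3963] yang 39.90365334962384 tilt [ 0.0003 -0.0002 -1.    ] w 0.019051459787456232 F 29.994614908355288 j [-0.1918  0.097   1.6937 -0.0001  1.3506 -0.8882]
shift now mm [116.1292  -0.0791   0.2692] yaw 0
shift after yaw mm [116.1292  -0.0791   0.2692]
```

Emit:
servo_tool --plan '[{"jaw": 1, "x": 20, "y": -1, "z": 0, "yaw": 0}, {"jaw": 1, "x": 35, "y": -1, "z": 0, "yaw": 0}, {"jaw": 1, "x": 35, "y": 0, "z": 0, "yaw": 0}, {"jaw": 1, "x": 20, "y": 0, "z": 0, "yaw": 0}, {"jaw": 1, "x": 5, "y": 0, "z": 0, "yaw": 0}]'

```text
clock: 23.15
eef_pos: [0.5552, 0.0202, 0.3964]
ee_rot: [1.327, 2.847, 0.0]
wrist_force: [-0.4, -0.3, -3.3]
grip_width: 0.0196
grasp_force: 30.0
```

Emit:
servo_tool --plan '[{"jaw": 1, "x": 0, "y": 0, "z": 0, "yaw": 0}, {"jaw": 1, "x": 0, "y": 0, "z": 0, "yaw": 0}, {"jaw": 1, "x": 0, "y": 0, "z": 20, "yaw": 0}, {"jaw": 1, "x": 0, "y": 0, "z": 20, "yaw": 0}, {"jaw": 1, "x": 0, "y": 0, "z": 0, "yaw": 0}]'

```text
clock: 23.78
eef_pos: [0.5549, 0.0192, 0.3522]
ee_rot: [-1.327, -2.84, 0.004]
wrist_force: [-0.8, 0.3, -2.7]
grip_width: 0.0191
grasp_force: 30.0
```

```bash
python3 -c "
from h import *
b=camera('scene');c=camera('side')
for p in(b,c):
  print('blue',[ (e,onz(p,e[0],.14)) for e in blue(p)[:1]])
print(tinfit(b))
print(env.observe()['wrist_force'])
go(.5562,.0191,.321)"
```

```text
blue [(((316.2362060546875, 173.60769653320312), (19.955364227294922, 31.87691879272461), 88.56777954101562), array([0.5454, 0.0264]))]
blue [(((318.0960998535156, 177.68067932128906), (8.669271469116211, 22.685771942138672), 100.7516860961914), array([0.5257, 0.0051]))]
(array([0.5575, 0.0149]), np.float64(0.8159406233689569), (302, 182, 28, 33), (301, 173, 29, 42))
[-0.2975  0.2689 -2.9681]
t 23.875 pos [0.5558 0.0193 0.3552] yang 39.928170374969284 tilt [-0.0017  0.0001 -1.    ] w 0.019722525042995376 F 29.994748868630268 j [-0.0619 -0.0464  1.9104  0.      1.2792 -0.7588]
shift now mm [-0.4371  0.2597 34.2471] yaw 0
shift after yaw mm [-0.4371  0.2597 34.2471]
```

Emit:
servo_tool --plan '[{"jaw": 1, "x": 0, "y": 0, "z": 12, "yaw": 0}, {"jaw": 1, "x": 0, "y": 0, "z": 8, "yaw": 0}, {"jaw": 1, "x": 0, "y": 0, "z": 4, "yaw": 0}, {"jaw": 1, "x": 0, "y": 0, "z": 3, "yaw": 0}, {"jaw": 1, "x": 0, "y": 0, "z": 0, "yaw": 0}]'

```text
clock: 24.5
eef_pos: [0.5558, 0.0194, 0.3291]
ee_rot: [-1.329, -2.846, 0.0]
wrist_force: [-0.3, 0.6, -3.0]
grip_width: 0.0196
grasp_force: 30.0
```

```bash
python3 -c "
from h import *
print(env.observe()['wrist_force'])
go(.5562,.0191,.321)"
```

```text
[-0.281   0.5898 -2.9567]
t 24.5 pos [0.5558 0.0194 0.3291] yang 39.93554331262764 tilt [-0.0002  0.     -1.    ] w 0.019614082120030053 F 29.99438622558955 j [-0.0617 -0.0228  1.9333 -0.      1.2313 -0.7587]
shift now mm [-0.4344  0.1014  8.1128] yaw 0
shift after yaw mm [-0.4344  0.1014  8.1128]
```

Emit:
servo_tool --plan '[{"jaw": 1, "x": 0, "y": 0, "z": 3, "yaw": 0}, {"jaw": 1, "x": 0, "y": 0, "z": 3, "yaw": 0}, {"jaw": 1, "x": 0, "y": 0, "z": 1.5, "yaw": 0}, {"jaw": 1, "x": 0, "y": 0, "z": 0, "yaw": 0}, {"jaw": 1, "x": 0, "y": 0, "z": 0, "yaw": 0}]'

```text
clock: 25.12
eef_pos: [0.5558, 0.0194, 0.3214]
ee_rot: [-1.329, -2.846, 0.0]
wrist_force: [0.1, 1.8, -3.6]
grip_width: 0.0192
grasp_force: 30.0
```

```bash
python3 -c "
from h import *
print(env.observe()['wrist_force'])
go(.5562,.0191,.321)"
```

```text
[ 0.0716  1.7505 -3.6197]
t 25.125 pos [0.5558 0.0194 0.3214] yang 39.933910245338666 tilt [-0.0006  0.0001 -1.    ] w 0.019239540520262628 F 29.994268803857267 j [-0.0617 -0.0153  1.9397  0.0001  1.2179 -0.7587]
shift now mm [-0.5097  0.1584  0.424 ] yaw 0
shift after yaw mm [-0.5097  0.1584  0.424 ]
```

Almost down. A small slow press will confirm the seat.

Emit:
servo_tool --plan '[{"jaw": 1, "x": 0, "y": 0, "z": 0.7, "yaw": 0}, {"jaw": 1, "x": 0, "y": 0, "z": 0.7, "yaw": 0}, {"jaw": 1, "x": 0, "y": 0, "z": 0.6, "yaw": 0}, {"jaw": 1, "x": 0, "y": 0, "z": 0, "yaw": 0}]'

```text
clock: 25.62
eef_pos: [0.5561, 0.0193, 0.3213]
ee_rot: [1.329, 2.846, 0.0]
wrist_force: [-5.4, 1.1, 5.8]
grip_width: 0.0192
grasp_force: 30.0
```

```bash
python3 -c "
from h import *
for i in range(3): print(env.observe()['wrist_force'])
go(.5562,.0191,.321)"
```

```text
[-5.4047  1.1366  5.8409]
[-5.4047  1.1366  5.8409]
[-5.4047  1.1366  5.8409]
t 25.625 pos [0.5561 0.0193 0.3213] yang 39.93584750225446 tilt [ 0.0009 -0.0002 -1.    ] w 0.019152668697307335 F 30.006001687142998 j [-0.0617 -0.0148  1.9393 -0.0001  1.2161 -0.7587]
shift now mm [-0.2256 -0.081   0.3152] yaw 0
shift after yaw mm [-0.2256 -0.081   0.3152]
```

Emit:
servo_tool --plan '[{"jaw": 0.7, "x": 0, "y": 0, "z": 0, "yaw": 0}, {"jaw": 0.3, "x": 0, "y": 0, "z": 0, "yaw": 0}, {"jaw": 0, "x": 0, "y": 0, "z": 0, "yaw": 0}, {"jaw": 0, "x": 0, "y": 0, "z": 0, "yaw": 0}, {"jaw": 0, "x": 0, "y": 0, "z": 0, "yaw": 0}]'

```text
clock: 26.25
eef_pos: [0.5559, 0.0193, 0.3197]
ee_rot: [1.329, 2.846, 0.0]
wrist_force: [-0.2, -0.3, -0.3]
grip_width: 0.0632
grasp_force: 0.0
```

Emit:
servo_tool --plan '[{"jaw": 0, "x": 0, "y": 0, "z": -15, "yaw": 0}, {"jaw": 0, "x": 0, "y": 0, "z": -35, "yaw": 0}, {"jaw": 0, "x": 0, "y": 0, "z": -10, "yaw": 0}, {"jaw": 0, "x": 0, "y": 0, "z": 0, "yaw": 0}, {"jaw": 0, "x": 0, "y": 0, "z": 0, "yaw": 0}]'

```text
clock: 26.88
eef_pos: [0.5555, 0.0194, 0.3785]
ee_rot: [-1.328, -2.845, 0.001]
wrist_force: [0.2, 0.1, 0.4]
grip_width: 0.095
grasp_force: 0.0
```

```bash
python3 -c "
from h import *
a=camera('wrist');e=blue(a)[0];print(e,onz(a,e[0],.105))
p=env.observe()['eef_pos'];print(proj(a,(p[0],p[1],.105)))
b=camera('scene');f=blue(b)[0];print(f,onz(b,f[0],.105),tinfit(b)[0])
go(.556,.019,.2995)"
```

```text
((316.1499938964844, 200.6300506591797), (104.05728912353516, 106.5212173461914), 88.7828140258789) [0.554  0.0205]
[316.6215 202.5086]
((315.8072814941406, 181.6758270263672), (20.21633529663086, 31.2647705078125), 87.7641830444336) [0.5502 0.0226] [0.5573 0.0131]
t 26.975 pos [0.5555 0.0194 0.3782] yang 39.935450878912924 tilt [-0.0026  0.0002 -1.    ] w 0.09493821691742134 F 0.0 j [-0.0617 -0.0652  1.8888  0.      1.3206 -0.7587]
shift now mm [-0.7374  0.2745 78.6626] yaw 0
shift after yaw mm [-0.7374  0.2745 78.6626]
```

Emit:
servo_tool --plan '[{"jaw": 0, "x": 1, "y": 0, "z": 30, "yaw": 0}, {"jaw": 0, "x": 0, "y": -0.5, "z": 30, "yaw": 0}, {"jaw": 0, "x": 0, "y": 0, "z": 14, "yaw": 0}, {"jaw": 0, "x": 0, "y": 0, "z": 4, "yaw": 0}, {"jaw": 0.2, "x": 0, "y": 0, "z": 0, "yaw": 0}]' --force 15

```text
clock: 27.6
eef_pos: [0.5552, 0.0198, 0.3023]
ee_rot: [1.329, 2.846, 0.0]
wrist_force: [0.2, -0.5, -0.4]
grip_width: 0.0896
grasp_force: 0.0
```

Emit:
servo_tool --plan '[{"jaw": 0.4, "x": 0, "y": 0, "z": 0, "yaw": 0}, {"jaw": 0.6, "x": 0, "y": 0, "z": 0, "yaw": 0}, {"jaw": 0.8, "x": 0, "y": 0, "z": 0, "yaw": 0}, {"jaw": 1, "x": 0, "y": 0, "z": 0, "yaw": 0}, {"jaw": 1, "x": 0, "y": 0, "z": 0, "yaw": 0}]'

```text
clock: 28.22
eef_pos: [0.5548, 0.0198, 0.302]
ee_rot: [1.329, 2.847, -0.0]
wrist_force: [-0.3, -0.0, 1.4]
grip_width: 0.0503
grasp_force: 15.0
```

```bash
python3 -c "
from h import *
print(env.observe()['wrist_force'])
go(.5562,.0191,.2995)"
```

```text
[-0.2984 -0.0367  1.3774]
t 28.225 pos [0.5548 0.0198 0.302 ] yang 39.938640871836235 tilt [-0.     -0.0001 -1.    ] w 0.050335369841604666 F 15.000189791226148 j [-0.061   0.0028  1.9566 -0.0002  1.1822 -0.758 ]
shift now mm [-1.4005  0.6079  2.4766] yaw 0
shift after yaw mm [-1.4005  0.6079  2.4766]
```

Emit:
servo_tool --plan '[{"jaw": 1, "x": 0, "y": 0, "z": 0, "yaw": 0}, {"jaw": 1, "x": 0, "y": 0, "z": -5, "yaw": 0}, {"jaw": 1, "x": 0, "y": 0, "z": -10, "yaw": 0}, {"jaw": 1, "x": 0, "y": 0, "z": -15, "yaw": 0}, {"jaw": 1, "x": 0, "y": 0, "z": -20, "yaw": 0}]' --force 20

```text
clock: 28.85
eef_pos: [0.5548, 0.0198, 0.353]
ee_rot: [-1.329, -2.846, -0.0]
wrist_force: [-0.7, 0.7, -1.1]
grip_width: 0.0504
grasp_force: 20.0
```

Emit:
servo_tool --plan '[{"jaw": 1, "x": 0, "y": 0, "z": -20, "yaw": 0}, {"jaw": 1, "x": 0, "y": 0, "z": -20, "yaw": 0}, {"jaw": 1, "x": 0, "y": 0, "z": -20, "yaw": 0}, {"jaw": 1, "x": 0, "y": 0, "z": -8, "yaw": 0}, {"jaw": 1, "x": 0, "y": 0, "z": 0, "yaw": 0}]'

```text
clock: 29.48
eef_pos: [0.5549, 0.0198, 0.4204]
ee_rot: [1.329, 2.846, 0.001]
wrist_force: [-0.1, 0.2, -1.5]
grip_width: 0.0502
grasp_force: 20.0
```

Emit:
servo_tool --plan '[{"jaw": 1, "x": 0, "y": 0, "z": 0, "yaw": 0}, {"jaw": 1, "x": 0, "y": 0, "z": 0, "yaw": 0}, {"jaw": 1, "x": 0, "y": 0, "z": 0, "yaw": 0}]'

```text
clock: 29.85
eef_pos: [0.5548, 0.0198, 0.419]
ee_rot: [-1.329, -2.845, 0.001]
wrist_force: [-0.1, 0.9, -0.5]
grip_width: 0.0503
grasp_force: 20.0
```

```bash
python3 -c "
from h import *
print(env.observe()['wrist_force'])
b=camera('scene');c=camera('side')
for p in(b,c):
  print([e for e in blue(p)[:1]],proj(p,(.555,.02,.225)),proj(p,(.555,.02,.105)))
  for k in('inner_lid','dust_cover','tin','brush_pot','brush'): print(k,[(d['uv'],round(d['confidence'],2)) for d in nets.tip_of(p,k)[:3]])
# white lid flange in the scene picture below the cover
u,v=proj(b,(.556,.019,.1)).astype(int)
for r in range(v-32,v+16,3): print(r,[''.join('%4d'%x for x in b['color'][r,q]) for q in range(u-18,u+19,6)])
go()"
```

```text
[-0.1279  0.9432 -0.4821]
[((314.9839172363281, 149.6328125), (20.668960571289062, 32.445674896240234), 89.51695251464844)] [314.5398 148.0475] [315.0458 180.7372]
inner_lid [([315.5, 184.5], 0.81)]
dust_cover [([314.0, 152.2], 0.58)]
tin [([317.5, 206.2], 0.64)]
brush_pot [([284.6, 268.5], 0.8)]
brush [([262.8, 293.5], 0.89), ([283.0, 269.1], 0.7), ([305.9, 292.5], 0.69)]
[] [326.0147 142.2553] [325.6431 187.3053]
inner_lid [([328.7, 192.7], 0.83)]
dust_cover [([325.8, 144.6], 0.71)]
tin [([325.3, 223.4], 0.91)]
brush_pot [([261.7, 197.6], 0.74)]
brush [([231.2, 198.7], 0.93), ([256.8, 188.2], 0.68)]
149 [' 167  82  48', '  54  85 119', '  43  67  97', '  47  77 111', '  43  68  98', '  47  78 111', ' 125  87  70']
152 [' 166  82  49', '  52  83 118', '  50  81 115', '  49  78 112', '  49  80 112', '  52  84 118', '  94  66  51']
155 [' 165  85  54', '  46  75 107', '  54  85 120', '  53  83 118', '  52  82 116', '  51  82 116', ' 113  73  46']
158 [' 162 149 133', ' 151  77  55', '  49  78 110', '  47  77 111', '  49  78 111', '  73  67  73', ' 107  63  37']
161 [' 161 150 133', ' 
[... 913 characters left out ...]
185 [' 164  83  52', ' 184 175 154', ' 209 209 188', ' 209 209 188', ' 209 209 188', ' 209 209 188', ' 120  57  36']
188 [' 167  85  53', '  87  87  66', ' 209 208 187', ' 210 211 189', ' 209 210 190', ' 159 157 135', ' 118  55  31']
191 [' 165  83  53', '  82  82  59', ' 118 131 107', ' 201 196 175', ' 151 154 131', '  58  90  66', ' 119  55  31']
194 [' 165  80  48', '  96  79  54', '  69 105  78', '  73 112  83', '  71 108  79', '  58  88  65', ' 118  55  33']
t 30.45 pos [0.5548 0.0198 0.4198] yang 39.93566546104162 tilt [ 0.  0. -1.] w 0.050722618361922676 F 19.999919190086075 j [-0.061  -0.0951  1.8463  0.      1.3904 -0.758 ]
shift now mm [0. 0. 0.] yaw 0
shift after yaw mm [0. 0. 0.]
```

```bash
python3 -c "
from h import *
print(env.sign_off())"
```

```text
the job is handed in; nothing more can be done
None
```

I handed the job in at about 30 s of the 72 s allowed: the tin was brushed twice, the brush is back in its pot, the inner lid sits on the tin and the arm holds the dust cover level about 118 mm above its nested place. The final camera check agreed with this, but sign-off returned no verdict.

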